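# Load a connecting rod into the parts-cleaning cabinet

## Task

Slide the cleaning cabinet's hatch fully open, then take the longer of the two connecting rods and pass it, big end first, through the sloping port without anything touching the port's rubber rim. Stand it gently on the leaning rest inside, let go of it, and then slide the hatch fully shut again. Leave the other things on the bench where they stand.

Things in the scene. Friction and masses are not known exactly. Their poses are not given: they have to be found in the camera images.
- long_rod: Longer of two aluminium connecting rods, about 0.26 kg, upright on its big end. Origin: centre of its flat foot; z up along the rod, y across its width, x through its thickness (26 mm). 150 mm tall. Big end: octagonal ring 74 mm wide (y), 0 to 74 mm up; beam 25 mm wide; small end: flat-sided block 40 mm wide (y), 112 to 150 mm up. Half a turn about z makes no difference.
- rod_grip (a point): Gripping place of the longer rod: middle of its small end, 135 mm above the foot on the rod's axis (15 mm below the top), same axes as the rod. Pinch the 40 mm width, across y, firmly (about 40 N), so that the rod does not swing when tilted.
- cabinet: Cleaning cabinet, fixed: grey sheet steel, 305 mm deep, 400 mm wide, 218 mm high, with a sloping front panel facing the robot, a clear flat top behind it and a clear upper back. Origin in its underside; z up, y to the robot's left. The panel rises away from the robot at 26 deg to the horizontal.
- port_rim: Black rubber edging of the port. Origin: centre of the opening, on the panel's outer face; x up the slope, y along the panel to the robot's left, z square out of the panel (26 deg from vertical, leaning to the robot). Opening 72 mm (x) by 150 mm (y); edging 10 mm wide, 3 mm above to 11 mm below the face. Panel spans x +-110, y -110 to 290 mm; rails 10 mm high at x = +-62 mm.
- rest: Leaning rest inside, axes as port_rim, origin at its x = 0, y = 0, z = -158 mm. Foot plate at z = 0 (150 mm in y; x -25 to 41 mm); support board's face at x = -17 mm, z 0 to 95 mm. A rod let in along the port's axis stands with its foot on the plate, 4 mm off the board, leans on it when let go, and ends 8 mm inside the panel's face.
- hatch (a joint): Steel sliding cover over the port, 108 x 184 mm, upper face 8 mm above the panel. 0 = fully shut, 0.175 m = fully open (end stop); grows as it slides along +y of port_rim. Stays where it is left; slides with about 2 N plus 6 N per m/s. Starts shut or partly open.
- hatch_handle (a point): Point on the hatch's black pull, 30 mm above the panel's face and 18 mm below the pull's top, axes as port_rim; at hatch 0 it stands over the port's centre. The pull is a ridge at the middle of the cover: 56 mm up the slope (x), 16 mm thick (y), 40 mm high above the cover. Pinch it across y with the tool square to the panel.
- short_rod: The shorter connecting rod, same make, 105 mm tall, 58 mm wide, standing on its big end; origin at the centre of its foot, z up. To be left alone.
- piston: Aluminium piston, 80 mm diameter, 66 mm tall, standing on the bench; origin at the centre of its underside. To be left alone.
- oil_can: Plain grey can, 72 mm diameter, 150 mm tall, origin at the centre of its underside. To be left alone.
- parts_box: Closed cardboard box 100 x 140 x 70 mm, origin at the centre of its underside. To be left alone.
Not all that is in view belongs to the job. What is shaped like the long_rod but purple or red is not meant.

How it is judged:
On the way, in this order (a step that is already met when the one before it is completed fails the run):
1. the hatch is slid open, at least 165 mm, clear of the port (value of joint hatch above 0.165 m), for 0.2 s.
2. the long rod stands on the rest inside, let go of, with the hatch still open (x of long_rod in the frame of rest between -0.02 and 0.02 m and y of long_rod in the frame of rest between -0.04 and 0.04 m and z of long_rod in the frame of rest between -0.008 and 0.008 m and angle between the z axis of long_rod and the z axis of rest, either way round below 0.2 rad and contact force between long_rod and the fingers below 0.1 N and linear speed of long_rod below 0.02 m/s and value of joint hatch above 0.15 m), for 0.2 s.
At the end, for the whole second after the job is handed in: The long rod stands at rest on the foot plate of the rest inside the cabinet, big end down (foot within 20 mm of the rest's origin up or down the slope, 40 mm sideways and 8 mm in depth), leaning within 0.2 rad of the rest's z axis, and the hatch is shut to within 10 mm (x of long_rod in the frame of rest between -0.02 and 0.02 m and y of long_rod in the frame of rest between -0.04 and 0.04 m and z of long_rod in the frame of rest between -0.008 and 0.008 m and angle between the z axis of long_rod and the z axis of rest, either way round below 0.2 rad and linear speed of long_rod below 0.02 m/s and value of joint hatch below 0.01 m); the robot touches nothing.
It fails at once if anything touches the port's rubber rim (over 1 N) (contact force between port_rim and anything else above 1 N).
It fails at once if the long rod is dropped or rammed inside the cabinet (faster than 0.4 m/s with its foot within 150 mm of the rest) (distance between long_rod and rest below 0.15 m and linear speed of long_rod above 0.4 m/s).
It fails at once if the short rod, piston, can or cardboard box is shifted by more than 30 mm (distance of any of short_rod, piston, oil_can, parts_box from where it was at the start of the episode above 0.03 m).
It also fails if it takes over 72 s, if anything falls off the work surface, if the arm or the gripper's body presses on something with over 40 N, if the wrist force passes 120 N, or if a joint passes its speed limit or range.

## Robot

A 6-joint arm with a two-finger parallel gripper is mounted at the origin on the work surface. World frame = base frame: x ahead of the robot, y to its left, z up, the work surface at z = 0. Lengths are in m, angles in rad, forces in N, time in s.
With the tool pointing down it reaches from about 0.25 to 0.775 m from the base axis. Payload 4 kg.
Tool frame: the origin (TCP) lies midway between the tips of the shut fingers; the grasp point (between the pads) lies 19 mm behind it; z points along the fingers, y is the line along which they close (so a half turn about z gives the same grasp; the last joint's range is limited). The gripper opens to 94 mm and grips with 3 to 60 N. Pads are 16 mm wide; open, the fingers measure 119 mm over their backs; the gripper's body (75 mm by 177 mm) begins 78 mm behind the grasp point.
Start: joints at [1.165, 0.087, 1.371, -0, 1.684, -0.103], TCP at [0.164, 0.525, 0.182] pointing down, gripper open.
Joint ranges: [-3.1, 3.1], [-0.76, 2.03], [0.27, 2.55], [-1.08, 4.22], [0.17, 2.65], [-2.57, 2.57]. Speed limits (rad/s): [2.79, 2.79, 3.14, 3.14, 3.14, 3.14].

## Interface

Orientations are given as a 3x3 rotation matrix whose columns are the frame's x, y, z axes.
In Python, from rig import bot, read_camera gives the robot as it stands. The module is installed in compiled form; this text tells all that it offers.
- The arm moves only by the tool move_arm, never from a script. Its argument "moves" is a list of rows, each an object with "delta_pos": the shift along the tool's x, y, z in mm, a list of three; "delta_rot": the turn, a rotation vector about the tool's x, y, z in rad, a list of three. A call has 1 to 20 rows; each row is the pose to reach, as a shift and turn from the pose commanded when the call began, along the tool's axes at that moment; what a row does not reach only later rows make up. A row lasts 1/10 s, in which the tool goes at most 50 mm and 8.59 degrees, less where a joint would pass 70% of its speed; a pose out of reach is approached as far as the arm can. A call with a gripper value outside its range is refused whole. "grip" is the finger opening in mm, from 0 to 94, set as the call begins (left out, the last holds). The fingers move at their own pace and stop on an object; "grip_force" is the grip in N (left out, the last holds). Time passes only in rows, so rows that repeat a pose let the fingers close. It gives the time, the measured TCP pose, the force, the opening and the grip force at its end, in the units of the state.
- bot.get_state(): the state, without advancing time (a new reading comes with each control period).
- read_camera(name): name is "scene" or "top"; returns a dict with "img" (480x640x3 uint8, red, green, blue), "K" (3x3 intrinsics, pixels), "dist_coeffs" ([k1, k2, p1, p2, k3] as OpenCV has them; the pictures are not rectified), "extrinsics" (4x4, takes a point from camera to world coordinates). Camera axes: x right, y down, z forward; pixel columns grow to the right and rows downward; lengths in m; the calibration is good to about 2 mm. A picture is of the moment at which its call begins. There is no depth.
- bot.sign_off(): hands the job in; it is judged then, once.
The state is a dict: "clock": time; "joint_positions": joint angles; "qd": joint speeds; "joint_efforts": joint torques, N m; "eef_pos": TCP position; "ee_rot": TCP orientation; "contact_force": force on the tool from outside, world axes, zero at the start; "ft_torque": the same for the moment, N m; "width": opening from 0.0 (shut) to 1.0 (fully open); "grasp_force": force on a finger pad.
Only numpy, scipy, OpenCV 4.12 (cv2) and the standard library are available. Lean on these libraries where they do the work, as an engineer would, in place of code of your own. Each camera call takes 0.05 s, during which the arm holds its last target. There are 200 camera calls.

## Working session

There is one attempt and no reset: what is moved stays moved. The work goes in short steps, Python scripts to look and compute and a tool call to move; the robot and the scene stay as the last step left them, time stands still between calls to the robot, and variables do not carry over. Pictures are saved under pics/ and viewed, at most 10 in all, crops included, and the job is handed in when it is done.

Besides the shell and the picture viewer there is one more tool, called after ">>>" as a command line: name --argument value ..., lists and objects as JSON in quotes. move_arm: Moves the arm, as the interface text tells. Its arguments: {"type":"object","properties":{"moves":{"type":"array"},"grip":{"type":"number"},"grip_force":{"type":"number"}},"required":["moves"]}

```bash
mkdir -p pics
python3 - <<'E'
from rig import bot, read_camera
import cv2,numpy as np,pickle
d={}
for n in("scene","top"):
    c=read_camera(n); d[n]=c; cv2.imwrite(f"pics/{n}0.png",c["img"][:,:,::-1])
    print(n,c["K"].round(1).tolist(),c["dist_coeffs"],c["extrinsics"].round(4).tolist())
pickle.dump(d,open("c0.pkl","wb"))
s=bot.get_state();print({k:np.round(v,3).tolist() for k,v in s.items()})
E
```

```text
scene [[550.4, 0.0, 322.6], [0.0, 550.4, 243.8], [0.0, 0.0, 1.0]] [0.04217323 0.         0.         0.         0.        ] [[-0.6145, 0.6421, -0.4583, 1.115], [0.7887, 0.4876, -0.3744, 0.5203], [-0.0169, -0.5915, -0.8061, 1.263], [0.0, 0.0, 0.0, 1.0]]
top [[602.3, 0.0, 320.5], [0.0, 602.3, 245.7], [0.0, 0.0, 1.0]] [-0.0690608  0.         0.         0.         0.       ] [[0.0173, -0.9988, 0.0452, 0.4003], [-0.9998, -0.0169, 0.0072, -0.0068], [-0.0064, -0.0453, -0.999, 1.8338], [0.0, 0.0, 0.0, 1.0]]
{'clock': 0.1, 'joint_positions': [1.165, 0.088, 1.372, -0.0, 1.684, -0.103], 'qd': [-0.001, -0.001, -0.002, 0.001, -0.001, 0.001], 'joint_efforts': [0.002, -34.125, -30.33, 0.072, 0.03, -0.0], 'eef_pos': [0.164, 0.524, 0.18], 'ee_rot': [[-0.955, 0.298, -0.001], [0.298, 0.955, -0.002], [0.0, -0.002, -1.0]], 'contact_force': [0.443, -0.282, 0.472], 'ft_torque': [-0.012, -0.012, -0.008], 'grasp_force': 0.0, 'width': 1.006}
```

View pics/scene0.png

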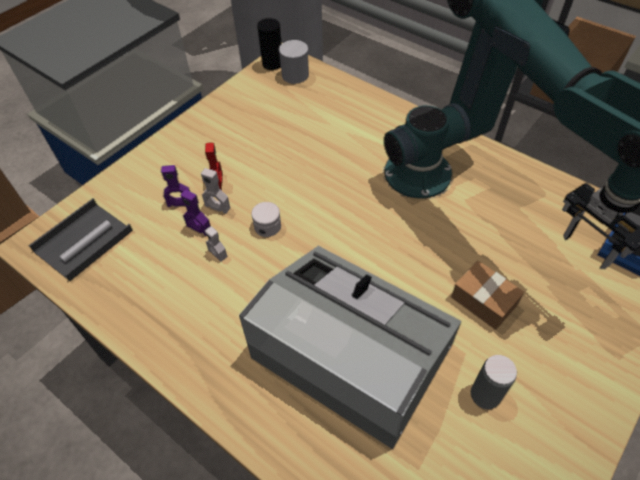

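View pics/top0.png

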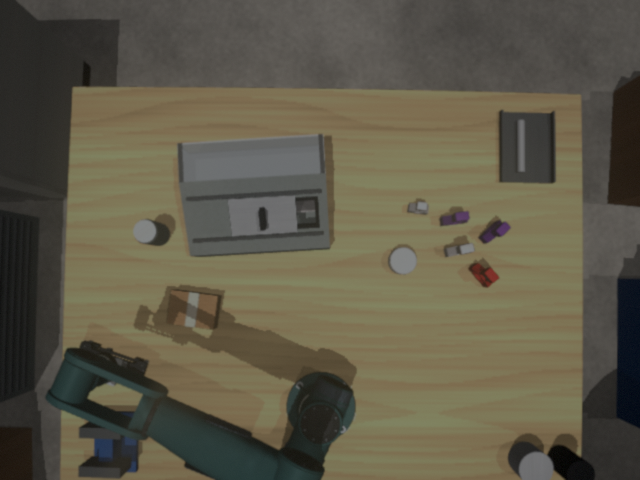

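Scene view: the cabinet is in the middle, with the hatch partly open (pull at about (361,286)). The long silver rod is at about (213,190), the short one at about (215,243), and the red and purple decoys are next to them. Top view: the long rod is at about (459,249), the short one at about (418,207), the piston at (402,261) and the pull at (263,218). I'll zoom in for corners.

```bash
cat > h.py <<'E'
import numpy as np,cv2
def ray(c,uv):
    p=cv2.undistortPoints(np.array([[uv]],float),c["K"],np.array(c["dist_coeffs"]))[0,0]
    E=c["extrinsics"];d=E[:3,:3]@[p[0],p[1],1];return E[:3,3],d/np.linalg.norm(d)
def onz(c,uv,z):
    o,d=ray(c,uv);return o+d*(z-o[2])/d[2]
def tri(c1,u1,c2,u2):
    A=np.zeros((3,3));b=np.zeros(3)
    R=[ray(c1,u1),ray(c2,u2)]
    for o,d in R:
        M=np.eye(3)-np.outer(d,d);A+=M;b+=M@o
    x=np.linalg.solve(A,b);return x,max(np.linalg.norm(np.cross(x-o,d)) for o,d in R)
def proj(c,X):
    E=np.linalg.inv(c["extrinsics"])
    return cv2.projectPoints(np.atleast_2d(X).astype(float),cv2.Rodrigues(E[:3,:3])[0],E[:3,3],c["K"],np.array(c["dist_coeffs"]))[0][:,0]
def crop(c,x0,y0,w,h,s,step=20):
    im=cv2.resize(c["img"][y0:y0+h,x0:x0+w,::-1],None,fx=s,fy=s,interpolation=cv2.INTER_CUBIC)
    im=cv2.convertScaleAbs(im,alpha=1.5)
    for u in range(-(-x0//step)*step,x0+w,step):
        cv2.line(im,(int((u-x0+.5)*s),0),(int((u-x0+.5)*s),6),(0,255,255),1);cv2.putText(im,str(u),(int((u-x0)*s),16),0,.35,(0,255,255))
    for v in range(-(-y0//step)*step,y0+h,step):
        cv2.line(im,(0,int((v-y0+.5)*s)),(6,int((v-y0+.5)*s)),(0,255,255),1);cv2.putText(im,str(v),(0,int((v-y0)*s)),0,.35,(0,255,255))
    return im
E
python3 - <<'E'
import pickle,cv2,numpy as np
from h import *
d=pickle.load(open("c0.pkl","rb"))
cv2.imwrite("pics/a.png",crop(d["top"],170,125,170,140,4.7))
a=crop(d["top"],390,190,130,110,6); b=crop(d["scene"],150,130,140,140,4.2)
cv2.imwrite("pics/b.png",a)
cv2.imwrite("pics/c.png",crop(d["scene"],235,235,235,200,3.4))
E
```

```text
(no output)
```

View pics/a.png

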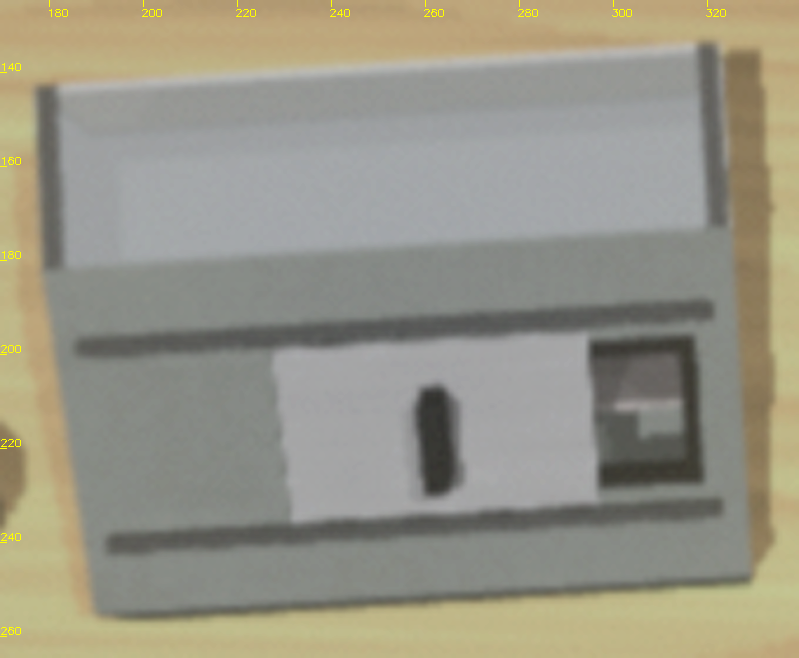

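View pics/b.png

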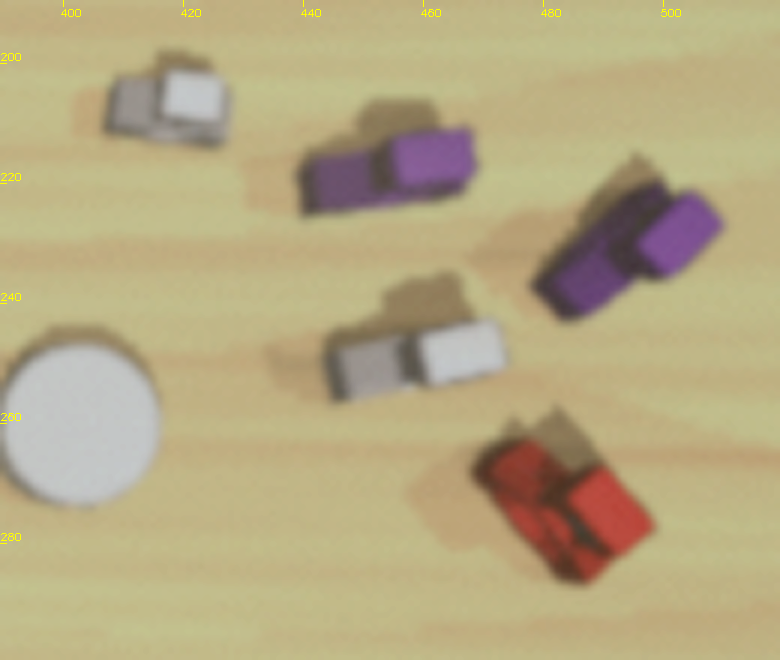

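View pics/c.png

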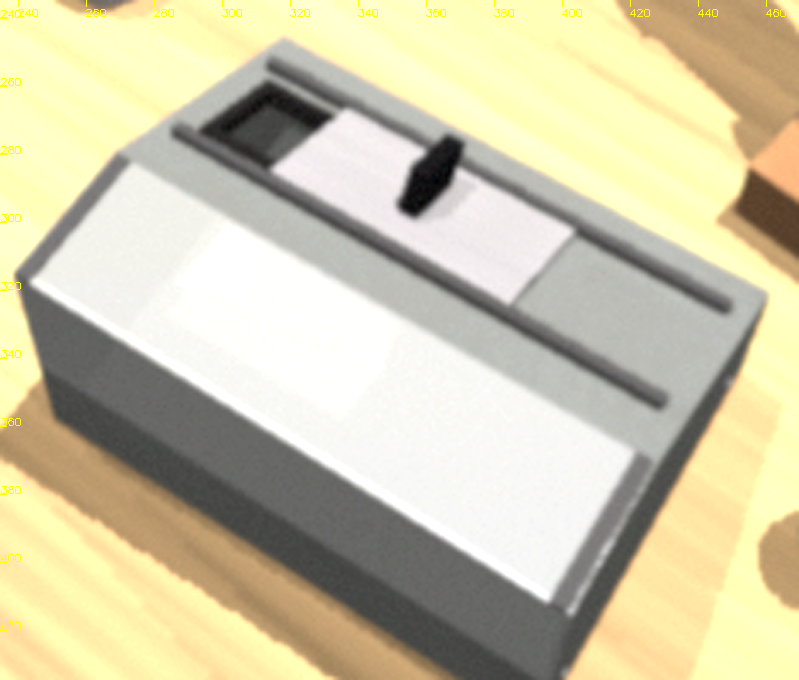

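The top crop shows the panel corners at (190,255), (330,248), (180,182) and (326,173.5). The white top of the long rod's small end has crop corners (417,337), (500,318), (510,367) and (422,386), centre about (467,248.5). The scene crop shows the panel corners at (318.5,246), (460,322), (271,280) and (427,370).

```bash
cat > geo.py <<'E'
import pickle
from h import *
from scipy.spatial.transform import Rotation as Ro
d=pickle.load(open("c0.pkl","rb"));T,S=d["top"],d["scene"]
a=np.radians(26)
top=np.array([(95,613),(750,578),(47,268),(732,228)])/4.7+[169.6,124.6]
sc=np.array([(766,295),(284,38),(653,460),(122,152)])/3.4+[234.6,234.6]
P=[]
for t,s,z in zip(top,sc,[.1216,.1216,.218,.218]):
    x,e=tri(T,t,S,s); P.append((onz(T,t,z)+onz(S,s,z))/2)
    if __name__=="__main__":print("panel",x.round(4),e.round(4),onz(T,t,z)[:2].round(4),onz(S,s,z)[:2].round(4))
P=np.array(P)
# rigid fit (Kabsch) of 4 panel corners, port frame
m=np.array([(-.11,.29,0),(-.11,-.11,0),(.11,.29,0),(.11,-.11,0)])
mh=np.c_[m[:,0]*np.cos(a),m[:,1]]; q=P[:,:2]
A=mh-mh.mean(0);B=q-q.mean(0)
psi=np.arctan2((A[:,0]*B[:,1]-A[:,1]*B[:,0]).sum(),(A*B).sum())
R2=np.array([[np.cos(psi),-np.sin(psi)],[np.sin(psi),np.cos(psi)]])
o=np.r_[q.mean(0)-R2@mh.mean(0),.218-.11*np.sin(a)]
Rp=Ro.from_euler("z",psi).as_matrix()@Ro.from_euler("y",-a).as_matrix()
def port(p):return o+Rp@np.array(p)
if __name__=="__main__":
    print("res",(mh@R2.T+o[:2]-q).round(4).tolist()); print("port",o.round(4),"psi",psi)
    # hatch pull top centre & port right edge
    ph=np.array([434,440])/4.7+[169.6,124.6]; ps=np.array([432,170])/3.4+[234.6,234.6]
    x,e=tri(T,ph,S,ps);print("pull tri (port frame)",(Rp.T@(x-o)).round(4),e)
    r=np.array([(417,337),(500,318),(510,367),(422,386)])/6+[389.6,189.6]
    w=np.array([onz(T,p,.15) for p in r]);print("rod",w.mean(0).round(4))
    v=w[1]-w[0]+w[2]-w[3];u=w[3]-w[0]+w[2]-w[1];print("len",np.linalg.norm(v)/2,np.linalg.norm(u)/2,"yaw of rod y axis",np.degrees(np.arctan2(v[1],v[0])))
E
python3 geo.py
```

```text
panel [0.4451 0.3795 0.1144] 0.0006 [0.4447 0.3784] [0.4496 0.3799]
panel [ 0.4731 -0.0194  0.1126] 0.0 [ 0.4727 -0.0193] [ 0.4781 -0.0152]
panel [0.641  0.3922 0.2143] 0.0011 [0.641  0.3903] [0.642  0.3935]
panel [ 0.6692 -0.0029  0.2118] 0.0027 [ 0.6699 -0.0049] [0.6702 0.0024]
res [[-0.0017, 0.0013], [-0.0011, -0.0012], [0.0012, 0.0028], [0.0015, -0.0029]]
port [0.565  0.0984 0.1698] psi 0.07222083372800397
pull tri (port frame) [-0.0003  0.0692  0.0306] 0.0003883421996967706
rod [ 0.4761 -0.4048  0.15  ]
len 0.0413081640826777 0.023165070251252712 yaw of rod y axis -76.60543798572927
```

Run:
```python
from geo import *
def blob(c,x0,y0,x1,y1,t,sat=25):
    im=cv2.GaussianBlur(c["img"],(3,3),0)[y0:y1,x0:x1].astype(int)
    m=((im.max(2)-im.min(2)<sat)&(im.min(2)>t)).astype(np.uint8)
    n,l,s,ce=cv2.connectedComponentsWithStats(m);i=1+np.argmax(s[1:,4]);
    cn=cv2.findContours((l==i).astype(np.uint8),0,1)[0][0]
    return ce[i]+[x0,y0],s[i].tolist(),cv2.minAreaRect(cn)
for nm,z,bt,bs,tt,ts in [("piston",.066,(380,240,425,285),(240,195,290,240),110,150),("can",.15,(125,210,165,250),(470,350,530,415),110,120),("rod",.15,(455,235,480,260),(195,160,235,215),110,150)]:
    for k in(0,20,-20):
        try:
            a_=blob(T,*bt,tt+k);b_=blob(S,*bs,ts+k);x,e=tri(T,a_[0],S,b_[0]);print(nm,k,a_[0].round(1),a_[1],b_[0].round(1),b_[1],x.round(4),round(e,4),onz(T,a_[0],z)[:2].round(4),onz(S,b_[0],z)[:2].round(4))
        except Exception as ex:print(nm,k,ex)
```

```text
piston 0 [403.2 260.5] [11, 8, 26, 26, 525] [265.2 212.5] [13, 8, 26, 20, 416] [ 0.4407 -0.2388  0.0556] 0.0004 [ 0.4407 -0.2377] [ 0.4463 -0.2319]
piston 20 [404.5 258.5] [24, 18, 2, 2, 2] [265.  212.1] [13, 8, 26, 19, 390] [ 0.4446 -0.2394  0.0611] 0.0035 [ 0.4467 -0.2415] [ 0.4453 -0.2334]
piston -20 [403.  260.5] [10, 7, 27, 28, 590] [265.2 212.8] [13, 8, 26, 21, 433] [ 0.4409 -0.2384  0.0547] 0.0003 [ 0.4408 -0.2372] [ 0.447  -0.2311]
can 0 [143.8 230.6] [8, 10, 22, 22, 381] [500.2 369.5] [15, 6, 31, 28, 680] [0.5111 0.5074 0.1421] 0.0001 [0.5105 0.5051] [0.5154 0.5074]
can 20 attempt to get argmax of an empty sequence
can -20 [144.  230.8] [8, 9, 23, 24, 436] [500.2 369.8] [15, 6, 31, 29, 702] [0.5107 0.5076 0.1401] 0.0 [0.5101 0.5045] [0.516  0.5077]
rod 0 [467.1 248.3] [6, 9, 13, 9, 90] [208.2 172.4] [7, 9, 13, 8, 61] [ 0.4763 -0.4078  0.1421] 0.0004 [ 0.4762 -0.4062] [ 0.4806 -0.4009]
rod 20 attempt to get argmax of an empty sequence
rod -20 [467.2 248.3] [5, 8, 15, 12, 128] [208.3 172.7] [7, 9, 13, 8, 70] [ 0.4761 -0.4082  0.1407] 0.0004 [ 0.476  -0.4063] [ 0.4812 -0.4001]
```

```bash
cat > plan.py <<'E'
from geo import *
from rig import bot
s=bot.get_state();R=np.array(s["ee_rot"]);p=np.array(s["eef_pos"])
U,_,V=np.linalg.svd(R);R=U@V
Rh=Rp@np.diag([-1,1,-1]); Rf=Rp@np.diag([1,-1,-1])   # tool square to panel, tool y = +- port y
def down(yaw):
    y=np.array([np.cos(yaw),np.sin(yaw),0]);z=np.array([0,0,-1]);return np.c_[np.cross(y,z),y,z]
def go(pos,Rt=None):
    if Rt is None:Rt=R
    print("dpos",(R.T@(pos-p)*1000).round(1).tolist(),"drot",Ro.from_matrix(R.T@Rt).as_rotvec().round(3).tolist())
def st():
    print("t",round(s["clock"],2),"p",p.round(4),"port",(Rp.T@(p-o)*1000).round(1),"F",np.round(s["contact_force"],1),"w",round(s["width"]*94,1),"g",round(s["grasp_force"],1),"q",np.round(s["joint_positions"],2))
E
python3 -c "
from plan import *
st();go(port([0,.069,.097]),Rh)"
```

```text
t 0.1 p [0.1638 0.5245 0.1805] port [-327.4  454.   171.5] F [ 0.4 -0.3  0.5] w 94.6 g 0.0 q [ 1.16  0.09  1.37 -0.    1.68 -0.1 ]
dpos [-445.2, -238.6, -76.1] drot [-0.087, -0.449, -0.368]
```

>>> move_arm --moves '[{"delta_pos":[-40,-20,-70],"delta_rot":[0,0,0]},{"delta_pos":[-80,-40,-76],"delta_rot":[-0.01,-0.05,-0.04]},{"delta_pos":[-120,-62,-76],"delta_rot":[-0.02,-0.1,-0.08]},{"delta_pos":[-160,-84,-76],"delta_rot":[-0.03,-0.15,-0.12]},{"delta_pos":[-200,-106,-76],"delta_rot":[-0.04,-0.2,-0.16]},{"delta_pos":[-240,-128,-76],"delta_rot":[-0.05,-0.25,-0.2]},{"delta_pos":[-280,-150,-76],"delta_rot":[-0.06,-0.3,-0.25]},{"delta_pos":[-320,-172,-76],"delta_rot":[-0.07,-0.35,-0.29]},{"delta_pos":[-360,-194,-76],"delta_rot":[-0.08,-0.4,-0.33]},{"delta_pos":[-400,-216,-76],"delta_rot":[-0.087,-0.449,-0.368]},{"delta_pos":[-430,-230,-76],"delta_rot":[-0.087,-0.449,-0.368]},{"delta_pos":[-445,-238.5,-76],"delta_rot":[-0.087,-0.449,-0.368]},{"delta_pos":[-445,-238.5,-76],"delta_rot":[-0.087,-0.449,-0.368]},{"delta_pos":[-445,-238.5,-76],"delta_rot":[-0.087,-0.449,-0.368]}]' --grip 60 --grip_force 15

```text
clock: 1.5
eef_pos: [0.5173, 0.1646, 0.2568]
ee_rot: [[-0.897, -0.071, 0.437], [-0.063, 0.997, 0.033], [-0.438, 0.002, -0.899]]
contact_force: [0.6, 0.2, -0.6]
width: 0.637
grasp_force: 0.0
```

```bash
python3 -c "
from plan import *
from rig import read_camera
st();go(port([0,.069,.017]),Rh)
c=read_camera('scene');t=read_camera('top');pickle.dump({'scene':c,'top':t},open('c1.pkl','wb'))
cv2.imwrite('pics/d.png',np.hstack([crop(c,270,190,180,140,2.2),crop(t,180,140,170,140,2.2)]))"
```

```text
t 1.5 p [0.5173 0.1646 0.2568] port [-0.4 69.5 97. ] F [ 0.6  0.2 -0.6] w 59.9 g 0.0 q [ 0.26 -0.29  1.64 -0.08  1.35 -1.38]
dpos [-0.4, -0.6, 80.0] drot [0.002, -0.0, -0.002]
```

View pics/d.png

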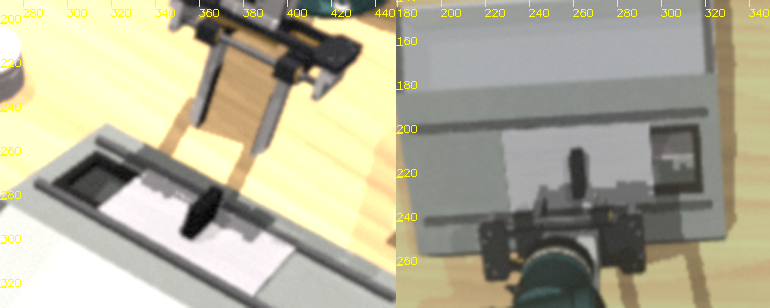

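Left half (scene): the open fingers straddle the line down to the pull, with tips at about (361,248) and (387,259) and the pull at (361,286). Right half (top): the pull is at (257,218) with the gripper just in front of it. I'll check the camera bias against the fingertips.

```bash
python3 -c "
from plan import *
for k in (-.03,.03,-.0425,.0425):
  print(k,proj(S,p+R@[0,k,0]).round(1))
print('handle top pred',proj(S,port([0,.069,.048])).round(1),proj(T,port([0,.069,.048])).round(1))
print('portcorner pred',proj(S,port([.036,-.075,0])),proj(T,port([.036,-.075,0])), proj(T,port([-.036,-.075,0])))
"
```

```text
-0.03 [[358.4 254.9]]
0.03 [[381.8 267.1]]
-0.0425 [[353.6 252.4]]
0.0425 [[386.7 269.7]]
handle top pred [[363.4 278.5]] [[261.4 220.5]]
portcorner pred [[298.34671434 272.54387168]] [[313.70716368 199.11308125]] [[315.16309056 223.4752419 ]]
```

```bash
python3 -c "
from plan import *
c=pickle.load(open('c1.pkl','rb'))['scene']
im=crop(c,330,200,90,110,6.5,10)
for k in (-.03,.03):
  for z in (0,-.019):
    u=proj(S,p+R@[0,k,z])[0];cv2.circle(im,tuple(int(a) for a in (u-[330,200]+.5)*6.5),4,(0,0,255),1)
cv2.imwrite('pics/e.png',im[:600])"
```

```text
(no output)
```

View pics/e.png

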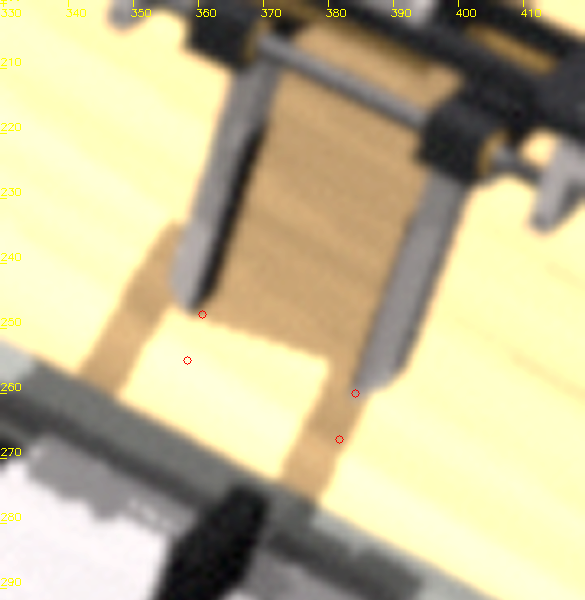

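The visible fingertips end about 18 mm short of the reported TCP at this opening, at about (361,247) and (385,260), and they line up sideways. That's consistent with fingers that reach further out as they close. I'll go down to the pull and close on it.

>>> move_arm --moves '[{"delta_pos":[0,0,10]},{"delta_pos":[0,0,20]},{"delta_pos":[0,0,30]},{"delta_pos":[0,0,40]},{"delta_pos":[0,0,50]},{"delta_pos":[0,0,60]},{"delta_pos":[0,0,70]},{"delta_pos":[0,0,78]},{"delta_pos":[0,0,78]}]'

```text
validation failed for argument at $.mo...
```

>>> move_arm --moves '[{"delta_pos":[0,0,0]},{"delta_pos":[0,0,0]},{"delta_pos":[0,0,0]},{"delta_pos":[0,0,0]},{"delta_pos":[0,0,0]},{"delta_pos":[0,0,0]},{"delta_pos":[0,0,0]},{"delta_pos":[0,0,0]}]' --grip 0 --grip_force 15

```text
validation failed for argument at $.mo...
```

```bash
python3 -c "
from plan import *
from rig import read_camera
st()
c=read_camera('scene')
im=crop(c,330,230,90,90,6.5,10)
for k in (-.008,.008):
  for z in (0,-.019):
    u=proj(S,p+R@[0,k,z])[0];cv2.circle(im,tuple(int(a) for a in (u-[330,230]+.5)*6.5),4,(0,0,255),1)
cv2.imwrite('pics/f.png',im)"
```

```text
t 1.6 p [0.517  0.1655 0.2573] port [-0.3 70.4 97.5] F [-0.5  0.7  0.7] w 60.1 g 0.0 q [ 0.26 -0.29  1.64 -0.08  1.34 -1.38]
```

View pics/f.png

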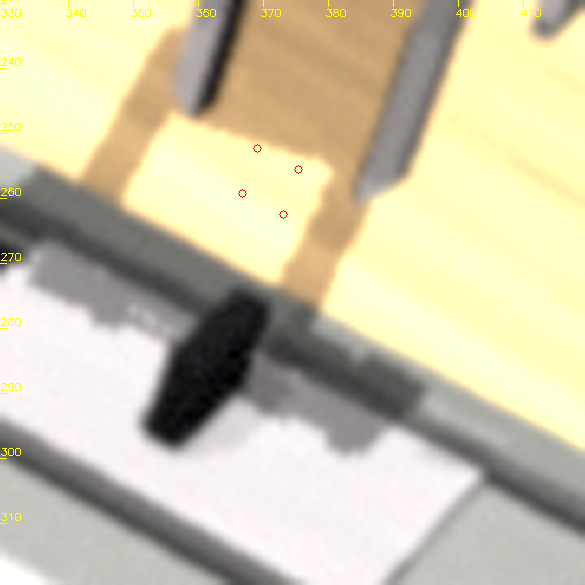

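The moves were refused because delta_rot is required, so the picture is unchanged: the tips are still above the pull, which is at (361,286). I'll send them again with delta_rot.

>>> move_arm --moves '[{"delta_pos":[0,0,10],"delta_rot":[0,0,0]},{"delta_pos":[0,0,20],"delta_rot":[0,0,0]},{"delta_pos":[0,0,30],"delta_rot":[0,0,0]},{"delta_pos":[0,0,40],"delta_rot":[0,0,0]},{"delta_pos":[0,0,50],"delta_rot":[0,0,0]},{"delta_pos":[0,0,60],"delta_rot":[0,0,0]},{"delta_pos":[0,0,70],"delta_rot":[0,0,0]},{"delta_pos":[0,0,78],"delta_rot":[0,0,0]},{"delta_pos":[0,0,78],"delta_rot":[0,0,0]}]'

```text
clock: 2.55
eef_pos: [0.5514, 0.167, 0.1854]
ee_rot: [[-0.897, -0.072, 0.435], [-0.064, 0.997, 0.033], [-0.437, 0.001, -0.9]]
contact_force: [-0.2, 0.2, 0.9]
width: 0.638
grasp_force: 0.0
```

>>> move_arm --moves '[{"delta_pos":[0,0,0],"delta_rot":[0,0,0]},{"delta_pos":[0,0,0],"delta_rot":[0,0,0]},{"delta_pos":[0,0,0],"delta_rot":[0,0,0]},{"delta_pos":[0,0,0],"delta_rot":[0,0,0]},{"delta_pos":[0,0,0],"delta_rot":[0,0,0]},{"delta_pos":[0,0,0],"delta_rot":[0,0,0]},{"delta_pos":[0,0,0],"delta_rot":[0,0,0]},{"delta_pos":[0,0,0],"delta_rot":[0,0,0]}]' --grip 0 --grip_force 15

```text
clock: 3.35
eef_pos: [0.5518, 0.1674, 0.1876]
ee_rot: [[-0.896, -0.072, 0.438], [-0.064, 0.997, 0.034], [-0.439, 0.002, -0.898]]
contact_force: [-0.7, -0.2, 1.0]
width: 0.167
grasp_force: 15.0
```

```bash
python3 -c "
from plan import *
from rig import read_camera
st()
c=read_camera('scene')
im=crop(c,320,220,110,95,6.2,10)
for k in (-.008,.008):
  for z in (0,-.019):
    u=proj(S,p+R@[0,k,z])[0];cv2.circle(im,tuple(int(a) for a in (u-[320,220]+.5)*6.2),4,(0,0,255),1)
cv2.imwrite('pics/g.png',im)"
```

```text
t 3.35 p [0.5518 0.1674 0.1876] port [ 0.5 69.8 19.6] F [-0.7 -0.2  1. ] w 15.7 g 15.0 q [ 0.24 -0.21  1.71 -0.08  1.19 -1.39]
```

View pics/g.png

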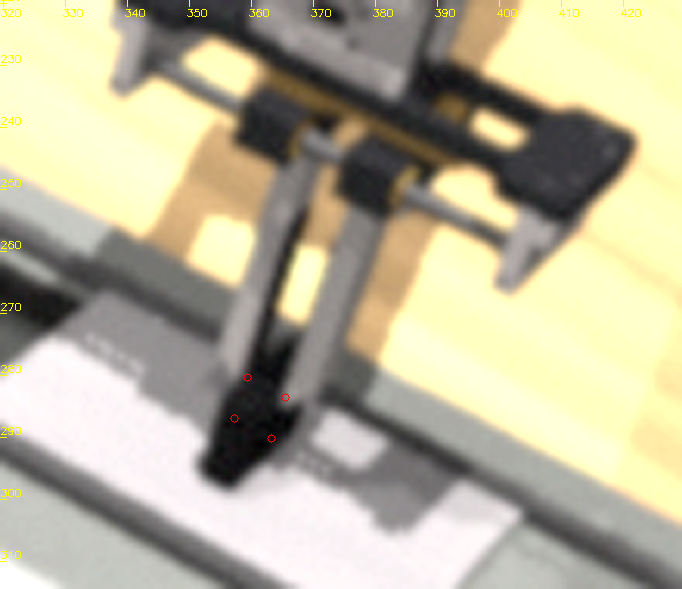

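The fingers have pinched the pull: opening 15.7 mm, grip 15 N, tips at about (358,281) and (367,285). I'll quantify the camera bias before trusting the tip height.

```bash
python3 -c "
from plan import *
P=lambda x:proj(S,x).round(1).tolist()
print('rod top via T -> S',P([.4762,-.4062,.15]),'obs 208.2 172.4'); print('can',P([.5105,.5051,.15]),'obs 500.2 369.5'); print('piston',P([.4407,-.2377,.066]),'obs 265.2 212.5')
for z in (.008,.03,.048): print('pull z',z,P(np.array([port([x,.0698+y,z]) for x in(-.028,.028) for y in(-.008,.008)])))
for z in (0,-.01,-.02,-.03): print('tool z',z,'outer y+ edge, x+-8',P(np.array([p+R@[x,.012,z] for x in(-.008,.008)])))
print('panel corners',P(np.array([port(a_) for a_ in m])),sc.round(1).tolist())
"
```

```text
rod top via T -> S [[208.0, 170.7]] obs 208.2 172.4
can [[500.3, 367.2]] obs 500.2 369.5
piston [[264.9, 210.4]] obs 265.2 212.5
pull z 0.008 [[361.6, 285.9], [367.5, 289.1], [350.4, 296.1], [356.4, 299.4]]
pull z 0.03 [[364.1, 278.5], [370.0, 281.7], [352.9, 288.4], [359.0, 291.8]]
pull z 0.048 [[366.2, 272.2], [372.2, 275.4], [355.0, 282.0], [361.1, 285.4]]
tool z 0 outer y+ edge, x+-8 [[363.2, 292.6], [366.4, 289.7]]
tool z -0.01 outer y+ edge, x+-8 [[364.4, 289.1], [367.5, 286.2]]
tool z -0.02 outer y+ edge, x+-8 [[365.6, 285.6], [368.7, 282.7]]
tool z -0.03 outer y+ edge, x+-8 [[366.8, 282.1], [369.9, 279.2]]
panel corners [[461.0, 320.2], [318.0, 244.2], [427.0, 370.5], [267.9, 278.2]] [[459.9, 321.4], [318.1, 245.8], [426.7, 369.9], [270.5, 279.3]]
```

The scene camera is biased by only about 2 px, so the tips really do sit about 20 mm behind the reported TCP. I'll check that by touching the bench later. The grip holds, so I'll slide the hatch open.

>>> move_arm --moves '[{"delta_pos":[0,4,0],"delta_rot":[0,0,0]},{"delta_pos":[0,12,0],"delta_rot":[0,0,0]},{"delta_pos":[0,22,0],"delta_rot":[0,0,0]},{"delta_pos":[0,32,0],"delta_rot":[0,0,0]},{"delta_pos":[0,42,0],"delta_rot":[0,0,0]},{"delta_pos":[0,52,0],"delta_rot":[0,0,0]},{"delta_pos":[0,62,0],"delta_rot":[0,0,0]},{"delta_pos":[0,72,0],"delta_rot":[0,0,0]},{"delta_pos":[0,82,0],"delta_rot":[0,0,0]},{"delta_pos":[0,90,0],"delta_rot":[0,0,0]},{"delta_pos":[0,97,0],"delta_rot":[0,0,0]},{"delta_pos":[0,102,0],"delta_rot":[0,0,0]},{"delta_pos":[0,104,0],"delta_rot":[0,0,0]},{"delta_pos":[0,104,0],"delta_rot":[0,0,0]}]'

```text
clock: 4.8
eef_pos: [0.5438, 0.2724, 0.1876]
ee_rot: [[-0.896, -0.073, 0.437], [-0.064, 0.997, 0.035], [-0.439, 0.003, -0.899]]
contact_force: [-6.0, -0.7, 3.9]
width: 0.166
grasp_force: 15.0
```

```bash
cat >> plan.py <<'E'
def pull(c):
    "hatch pull: black blob on light cover, seen by top camera, cast on the plane 40 mm above the panel; prints port y"
    im=c["img"].astype(int);o2=Rp[:,2]
    q=[(u,v) for u in range(200,330) for v in range(195,250) if False]
E
python3 -c "
from plan import *
st()
from rig import read_camera
c=read_camera('top')
# bright hatch cover extent in top image: columns along panel centre line
im=c['img'].astype(int).mean(2)
for x in(.033,-.03):
  print(x,[(k,int(im[int(round(v)),int(round(u))])) for k in range(-110,290,8) for u,v in proj(c,port([x,k/1000,.008]))])
"
```

```text
t 4.8 p [0.5438 0.2724 0.1876] port [1.000e-01 1.751e+02 1.980e+01] F [-6.  -0.7  3.9] w 15.6 g 15.0 q [ 0.48 -0.11  1.63 -0.18  1.2  -1.14]
0.033 [(-110, 88), (-102, 93), (-94, 94), (-86, 75), (-78, 42), (-70, 68), (-62, 66), (-54, 69), (-46, 69), (-38, 69), (-30, 67), (-22, 67), (-14, 65), (-6, 68), (2, 69), (10, 69), (18, 68), (26, 66), (34, 64), (42, 58), (50, 58), (58, 58), (66, 56), (74, 44), (82, 73), (90, 116), (98, 116), (106, 116), (114, 115), (122, 115), (130, 115), (138, 114), (146, 114), (154, 114), (162, 113), (170, 113), (178, 113), (186, 113), (194, 114), (202, 113), (210, 114), (218, 115), (226, 116), (234, 115), (242, 115), (250, 115), (258, 115), (266, 105), (274, 95), (282, 95)]
-0.03 [(-110, 88), (-102, 94), (-94, 94), (-86, 70), (-78, 41), (-70, 41), (-62, 43), (-54, 43), (-46, 44), (-38, 46), (-30, 53), (-22, 45), (-14, 48), (-6, 48), (2, 50), (10, 52), (18, 54), (26, 44), (34, 47), (42, 48), (50, 49), (58, 52), (66, 53), (74, 41), (82, 49), (90, 74), (98, 75), (106, 70), (114, 68), (122, 66), (130, 50), (138, 68), (146, 69), (154, 66), (162, 58), (170, 46), (178, 36), (186, 38), (194, 47), (202, 59), (210, 51), (218, 40), (226, 38), (234, 42), (242, 84), (250, 90), (258, 91), (266, 83), (274, 76), (282, 53)]
```

>>> move_arm --moves '[{"delta_pos":[0,1.5,0],"delta_rot":[0,0,0]},{"delta_pos":[0,3,0],"delta_rot":[0,0,0]},{"delta_pos":[0,3,0],"delta_rot":[0,0,0]}]'

```text
clock: 5.15
eef_pos: [0.5438, 0.2726, 0.1876]
ee_rot: [[-0.897, -0.071, 0.437], [-0.064, 0.997, 0.03], [-0.438, -0.001, -0.899]]
contact_force: [-5.9, -5.5, 4.3]
width: 0.166
grasp_force: 15.0
```

>>> move_arm --moves '[{"delta_pos":[0,-2,0],"delta_rot":[0,0,0]},{"delta_pos":[0,-2,0],"delta_rot":[0,0,0]},{"delta_pos":[0,-2,0],"delta_rot":[0,0,0]},{"delta_pos":[0,-2,0],"delta_rot":[0,0,0]},{"delta_pos":[0,-2,0],"delta_rot":[0,0,0]},{"delta_pos":[0,-2,-10],"delta_rot":[0,0,0]},{"delta_pos":[0,-2,-30],"delta_rot":[0,0,0]},{"delta_pos":[0,-2,-60],"delta_rot":[0,0,0]},{"delta_pos":[0,-2,-100],"delta_rot":[0,0,0]},{"delta_pos":[0,-2,-140],"delta_rot":[0,0,0]},{"delta_pos":[0,-2,-140],"delta_rot":[0,0,0]}]' --grip 60

```text
clock: 6.25
eef_pos: [0.4836, 0.2686, 0.3233]
ee_rot: [[-0.89, -0.073, 0.45], [-0.062, 0.997, 0.041], [-0.451, 0.009, -0.892]]
contact_force: [0.8, 0.0, 1.4]
width: 0.638
grasp_force: 0.0
```

```bash
sed -i '/^def pull/,$d' plan.py; python3 -c "
from plan import *
st()
yaw=np.radians(-76.6)
print('touch');go(np.array([.42,-.12,.10]),down(yaw))
go(np.array([.4775,-.4045,.25]),down(yaw))
"
```

```text
t 6.25 p [0.4836 0.2686 0.3233] port [  5.3 175.7 168.2] F [0.8 0.  1.4] w 60.0 g 0.0 q [ 0.54 -0.24  1.47 -0.2   1.48 -1.13]
touch
dpos [181.4, -384.8, 154.8] drot [0.693, 0.043, 2.902]
dpos [80.0, -671.5, 35.2] drot [0.693, 0.043, 2.902]
```

End stop confirmed: y force 5.5 N, pull at port y = 175.4 mm. Next I'll swing clear and turn the tool, on the way to a bench touch that calibrates the tip height.

```bash
python3 -c "
from plan import *
go(np.array([.36,-.12,.28]),down(np.radians(-76.6)))"
```

```text
dpos [153.5, -378.9, -32.8] drot [0.693, 0.043, 2.902]
```

>>> move_arm --moves '[{"delta_pos":[7.7,-19,-2],"delta_rot":[0.035,0.002,0.145]},{"delta_pos":[15.4,-38,-3],"delta_rot":[0.069,0.004,0.29]},{"delta_pos":[23,-57,-5],"delta_rot":[0.104,0.006,0.435]},{"delta_pos":[31,-76,-7],"delta_rot":[0.139,0.009,0.58]},{"delta_pos":[38,-95,-8],"delta_rot":[0.173,0.011,0.726]},{"delta_pos":[46,-114,-10],"delta_rot":[0.208,0.013,0.871]},{"delta_pos":[54,-133,-11],"delta_rot":[0.243,0.015,1.016]},{"delta_pos":[61,-152,-13],"delta_rot":[0.277,0.017,1.161]},{"delta_pos":[69,-171,-15],"delta_rot":[0.312,0.019,1.306]},{"delta_pos":[77,-189,-16],"delta_rot":[0.347,0.022,1.451]},{"delta_pos":[84,-208,-18],"delta_rot":[0.381,0.024,1.596]},{"delta_pos":[92,-227,-20],"delta_rot":[0.416,0.026,1.741]},{"delta_pos":[100,-246,-21],"delta_rot":[0.45,0.028,1.886]},{"delta_pos":[107,-265,-23],"delta_rot":[0.485,0.03,2.031]},{"delta_pos":[115,-284,-25],"delta_rot":[0.52,0.032,2.177]},{"delta_pos":[123,-303,-26],"delta_rot":[0.554,0.034,2.322]},{"delta_pos":[130,-322,-28],"delta_rot":[0.589,0.037,2.467]},{"delta_pos":[138,-341,-30],"delta_rot":[0.624,0.039,2.612]},{"delta_pos":[146,-360,-31],"delta_rot":[0.658,0.041,2.757]},{"delta_pos":[153.5,-379,-33],"delta_rot":[0.693,0.043,2.902]}]' --grip 0

```text
clock: 8.25
eef_pos: [0.358, -0.1224, 0.2744]
ee_rot: [[0.974, 0.224, -0.013], [0.224, -0.974, -0.006], [-0.014, 0.003, -1.0]]
contact_force: [0.5, 0.1, 0.3]
width: 0.001
grasp_force: 0.0
```

```bash
python3 -c "
from plan import *
st();print(R.round(3).tolist());go(np.array([.36,-.12,.04]),down(np.radians(-76.6)))"
```

```text
t 8.25 p [ 0.358  -0.1224  0.2744] port [-154.1 -205.2  191.6] F [0.5 0.1 0.3] w 0.1 g 0.0 q [-0.47 -0.29  1.53 -0.01  1.91  0.87]
[[0.974, 0.224, -0.013], [0.224, -0.974, -0.006], [-0.014, 0.003, -1.0]]
dpos [5.8, -2.6, 234.4] drot [0.003, 0.014, -0.008]
```

>>> move_arm --moves '[{"delta_pos":[6,-3,40],"delta_rot":[0.003,0.014,-0.008]},{"delta_pos":[6,-3,80],"delta_rot":[0.003,0.014,-0.008]},{"delta_pos":[6,-3,120],"delta_rot":[0.003,0.014,-0.008]},{"delta_pos":[6,-3,160],"delta_rot":[0.003,0.014,-0.008]},{"delta_pos":[6,-3,200],"delta_rot":[0.003,0.014,-0.008]},{"delta_pos":[6,-3,225],"delta_rot":[0.003,0.014,-0.008]},{"delta_pos":[6,-3,240],"delta_rot":[0.003,0.014,-0.008]},{"delta_pos":[6,-3,250],"delta_rot":[0.003,0.014,-0.008]},{"delta_pos":[6,-3,258],"delta_rot":[0.003,0.014,-0.008]},{"delta_pos":[6,-3,264],"delta_rot":[0.003,0.014,-0.008]},{"delta_pos":[6,-3,268],"delta_rot":[0.003,0.014,-0.008]},{"delta_pos":[6,-3,270],"delta_rot":[0.003,0.014,-0.008]},{"delta_pos":[6,-3,270],"delta_rot":[0.003,0.014,-0.008]}]'

```text
clock: 9.55
eef_pos: [0.3601, -0.1195, 0.005]
ee_rot: [[0.971, 0.238, 0.0], [0.238, -0.971, -0.002], [0.0, 0.002, -1.0]]
contact_force: [-0.0, -0.1, 0.4]
width: 0.005
grasp_force: 0.0
```

>>> move_arm --moves '[{"delta_pos":[0,0,1],"delta_rot":[0,0,0]},{"delta_pos":[0,0,2],"delta_rot":[0,0,0]},{"delta_pos":[0,0,3],"delta_rot":[0,0,0]},{"delta_pos":[0,0,3],"delta_rot":[0,0,0]}]'

```text
clock: 9.95
eef_pos: [0.3599, -0.1194, 0.0018]
ee_rot: [[0.971, 0.238, -0.0], [0.238, -0.971, -0.001], [-0.0, 0.001, -1.0]]
contact_force: [-0.6, 0.5, -0.6]
width: 0.005
grasp_force: 0.0
```

>>> move_arm --moves '[{"delta_pos":[0,0,2],"delta_rot":[0,0,0]},{"delta_pos":[0,0,4],"delta_rot":[0,0,0]},{"delta_pos":[0,0,5],"delta_rot":[0,0,0]},{"delta_pos":[0,0,5],"delta_rot":[0,0,0]}]'

```text
clock: 10.35
eef_pos: [0.3597, -0.1193, -0.0035]
ee_rot: [[0.971, 0.238, -0.0], [0.238, -0.971, -0.001], [-0.001, 0.001, -1.0]]
contact_force: [-0.3, -0.7, 0.9]
width: 0.004
grasp_force: 0.0
```

```bash
python3 -c "
from plan import *
st()"
```

```text
t 10.35 p [ 0.3597 -0.1193 -0.0035] port [-274.1 -202.3  -59. ] F [-0.3 -0.7  0.9] w 0.4 g 0.0 q [-0.47 -0.19  2.01 -0.    1.32  0.86]
```

>>> move_arm --moves '[{"delta_pos":[0,0,2],"delta_rot":[0,0,0]},{"delta_pos":[0,0,4],"delta_rot":[0,0,0]},{"delta_pos":[0,0,6],"delta_rot":[0,0,0]},{"delta_pos":[0,0,6],"delta_rot":[0,0,0]}]'

```text
clock: 10.75
eef_pos: [0.3596, -0.1193, -0.0096]
ee_rot: [[0.971, 0.238, -0.001], [0.238, -0.971, -0.001], [-0.001, 0.001, -1.0]]
contact_force: [-0.3, 0.1, 0.7]
width: 0.004
grasp_force: 0.0
```

>>> move_arm --moves '[{"delta_pos":[0,0,1],"delta_rot":[0,0,0]},{"delta_pos":[0,0,2],"delta_rot":[0,0,0]},{"delta_pos":[0,0,3],"delta_rot":[0,0,0]},{"delta_pos":[0,0,4],"delta_rot":[0,0,0]},{"delta_pos":[0,0,4],"delta_rot":[0,0,0]}]'

```text
clock: 11.25
eef_pos: [0.3598, -0.1194, -0.0133]
ee_rot: [[0.971, 0.238, -0.0], [0.238, -0.971, -0.001], [-0.0, 0.001, -1.0]]
contact_force: [0.7, 1.0, 0.1]
width: 0.002
grasp_force: 0.0
```

>>> move_arm --moves '[{"delta_pos":[0,0,1],"delta_rot":[0,0,0]},{"delta_pos":[0,0,2],"delta_rot":[0,0,0]},{"delta_pos":[0,0,3],"delta_rot":[0,0,0]},{"delta_pos":[0,0,3],"delta_rot":[0,0,0]}]'

```text
clock: 11.65
eef_pos: [0.3598, -0.1194, -0.0164]
ee_rot: [[0.971, 0.238, -0.0], [0.238, -0.971, -0.001], [-0.001, 0.001, -1.0]]
contact_force: [0.2, -1.1, -0.7]
width: 0.002
grasp_force: 0.0
```

>>> move_arm --moves '[{"delta_pos":[0,0,1],"delta_rot":[0,0,0]},{"delta_pos":[0,0,2],"delta_rot":[0,0,0]},{"delta_pos":[0,0,2],"delta_rot":[0,0,0]}]'

```text
clock: 11.95
eef_pos: [0.3598, -0.1193, -0.0184]
ee_rot: [[0.971, 0.238, -0.0], [0.238, -0.971, -0.001], [-0.001, 0.001, -1.0]]
contact_force: [-0.4, -0.0, 0.4]
width: 0.007
grasp_force: 0.0
```

>>> move_arm --moves '[{"delta_pos":[0,0,1],"delta_rot":[0,0,0]},{"delta_pos":[0,0,2],"delta_rot":[0,0,0]},{"delta_pos":[0,0,2],"delta_rot":[0,0,0]}]'

```text
clock: 12.25
eef_pos: [0.3598, -0.1194, -0.0204]
ee_rot: [[0.971, 0.238, -0.0], [0.238, -0.971, -0.001], [-0.001, 0.001, -1.0]]
contact_force: [-0.1, -0.4, 0.0]
width: 0.006
grasp_force: 0.0
```

>>> move_arm --moves '[{"delta_pos":[0,0,1],"delta_rot":[0,0,0]},{"delta_pos":[0,0,2],"delta_rot":[0,0,0]},{"delta_pos":[0,0,2],"delta_rot":[0,0,0]}]'

```text
clock: 12.55
eef_pos: [0.3598, -0.1194, -0.0223]
ee_rot: [[0.971, 0.238, -0.0], [0.238, -0.971, -0.001], [-0.001, 0.001, -1.0]]
contact_force: [-0.5, 0.1, -0.1]
width: 0.002
grasp_force: 0.0
```

```bash
python3 -c "
from plan import *
st();print(np.round(s['joint_efforts'],2))"
```

```text
t 12.55 p [ 0.3598 -0.1194 -0.0223] port [-282.3 -202.3  -76.1] F [-0.5  0.1 -0.1] w 0.2 g 0.0 q [-0.47 -0.16  2.03 -0.    1.27  0.86]
[-1.000e-02 -1.976e+01 -2.680e+01  5.000e-02 -7.000e-02  0.000e+00]
```

>>> move_arm --moves '[{"delta_pos":[0,0,1],"delta_rot":[0,0,0]},{"delta_pos":[0,0,2],"delta_rot":[0,0,0]},{"delta_pos":[0,0,3],"delta_rot":[0,0,0]},{"delta_pos":[0,0,3],"delta_rot":[0,0,0]}]'

```text
clock: 12.95
eef_pos: [0.36, -0.1195, -0.0238]
ee_rot: [[0.971, 0.238, -0.0], [0.238, -0.971, -0.001], [-0.001, 0.001, -1.0]]
contact_force: [-3.3, 2.4, 10.1]
width: 0.005
grasp_force: 4.8
```

>>> move_arm --moves '[{"delta_pos":[0,0,1],"delta_rot":[0,0,0]},{"delta_pos":[0,0,2],"delta_rot":[0,0,0]},{"delta_pos":[0,0,3],"delta_rot":[0,0,0]},{"delta_pos":[0,0,3],"delta_rot":[0,0,0]}]'

```text
clock: 13.35
eef_pos: [0.3602, -0.1195, -0.0239]
ee_rot: [[0.971, 0.238, -0.001], [0.238, -0.971, -0.001], [-0.001, 0.001, -1.0]]
contact_force: [-9.8, 5.4, 27.7]
width: 0.001
grasp_force: 14.3
```

Contact came at a reported z of −23.5 mm, so the real tip sits 23.5 mm behind the reported TCP. That agrees with the pictures. I'll correct for it, rise and go over the rod.

```bash
cat >> plan.py <<'E'
OFF=.0235   # real tip is this far behind the reported TCP (bench touch)
def tip(pos,Rt):go(np.array(pos)+Rt[:,2]*OFF,Rt)
E
python3 -c "
from plan import *
st();tip([.4778,-.404,.22],down(np.radians(-76.6)))"
```

```text
t 13.35 p [ 0.3602 -0.1195 -0.0239] port [-282.7 -202.5  -77.6] F [-9.8  5.4 27.7] w 0.1 g 14.3 q [-0.47 -0.16  2.03 -0.    1.27  0.86]
dpos [46.2, 304.5, -220.2] drot [0.001, 0.001, 0.007]
```

>>> move_arm --moves '[{"delta_pos":[0,0,-20],"delta_rot":[0,0,0]},{"delta_pos":[0,0,-60],"delta_rot":[0,0,0]},{"delta_pos":[0,0,-105],"delta_rot":[0,0,0]},{"delta_pos":[0,0,-150],"delta_rot":[0,0,0]},{"delta_pos":[0,10,-195],"delta_rot":[0,0,0]},{"delta_pos":[5,50,-226],"delta_rot":[0,0,0.007]},{"delta_pos":[12,92,-226],"delta_rot":[0,0,0.007]},{"delta_pos":[18,134,-226],"delta_rot":[0,0,0.007]},{"delta_pos":[25,176,-226],"delta_rot":[0,0,0.007]},{"delta_pos":[31,218,-226],"delta_rot":[0,0,0.007]},{"delta_pos":[37,255,-226],"delta_rot":[0,0,0.007]},{"delta_pos":[42,285,-226],"delta_rot":[0,0,0.007]},{"delta_pos":[46,304,-226],"delta_rot":[0,0,0.007]},{"delta_pos":[46,304,-226],"delta_rot":[0,0,0.007]},{"delta_pos":[46,304,-226],"delta_rot":[0,0,0.007]}]' --grip 66

```text
clock: 14.85
eef_pos: [0.4767, -0.4031, 0.1975]
ee_rot: [[0.973, 0.231, -0.001], [0.231, -0.973, -0.0], [-0.001, -0.0, -1.0]]
contact_force: [-0.2, 0.3, -0.1]
width: 0.702
grasp_force: 0.0
```

```bash
python3 -c "
from plan import *
from rig import read_camera
st();tip([.4778,-.404,.117],down(np.radians(-76.6)))
c=read_camera('scene');
tp=p-R[:,2]*OFF
im=crop(c,150,100,120,120,5,10)
for k in (-.033,.033):
    u=proj(S,tp+R@[0,k,0])[0]+[0,2];cv2.circle(im,tuple(int(a) for a in (u-[150,100]+.5)*5),4,(0,0,255),1)
cv2.imwrite('pics/i.png',im)"
```

```text
t 14.85 p [ 0.4767 -0.4031  0.1975] port [ -99.6 -493.7   79.4] F [-0.2  0.3 -0.1] w 66.0 g 0.0 q [-0.79  0.25  1.15 -0.    1.74  0.55]
dpos [1.0, 1.2, 104.0] drot [-0.0, 0.001, -0.001]
```

View pics/i.png

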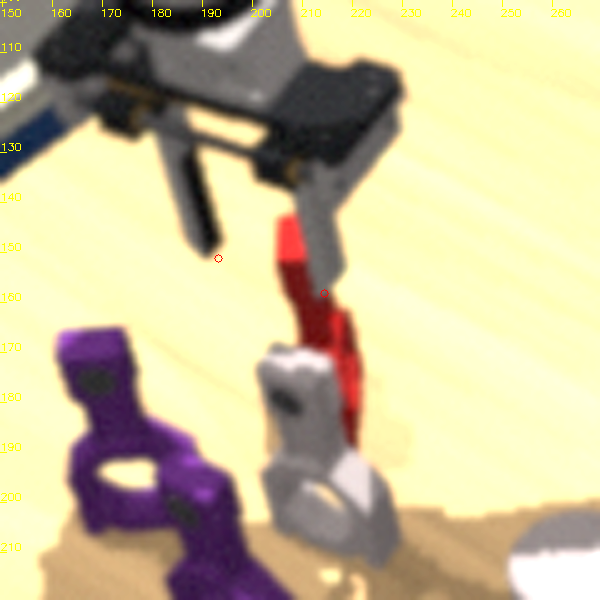

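The tips at (191,151) and (213,159) match the corrected model and straddle the long silver rod, whose top centre is (208,172). The red decoy stands behind it, clear. I'll descend and grip.

>>> move_arm --moves '[{"delta_pos":[1,1,15],"delta_rot":[0,0,0]},{"delta_pos":[1,1,30],"delta_rot":[0,0,0]},{"delta_pos":[1,1,42],"delta_rot":[0,0,0]},{"delta_pos":[1,1,54],"delta_rot":[0,0,0]},{"delta_pos":[1,1,66],"delta_rot":[0,0,0]},{"delta_pos":[1,1,78],"delta_rot":[0,0,0]},{"delta_pos":[1,1,90],"delta_rot":[0,0,0]},{"delta_pos":[1,1,99],"delta_rot":[0,0,0]},{"delta_pos":[1,1,104],"delta_rot":[0,0,0]},{"delta_pos":[1,1,104],"delta_rot":[0,0,0]}]'

```text
clock: 15.9
eef_pos: [0.4778, -0.404, 0.0932]
ee_rot: [[0.973, 0.231, -0.001], [0.231, -0.973, -0.0], [-0.001, 0.0, -1.0]]
contact_force: [0.2, 0.4, 0.2]
width: 0.707
grasp_force: 0.0
```

>>> move_arm --moves '[{"delta_pos":[0,0,0],"delta_rot":[0,0,0]},{"delta_pos":[0,0,0],"delta_rot":[0,0,0]},{"delta_pos":[0,0,0],"delta_rot":[0,0,0]},{"delta_pos":[0,0,0],"delta_rot":[0,0,0]},{"delta_pos":[0,0,0],"delta_rot":[0,0,0]},{"delta_pos":[0,0,0],"delta_rot":[0,0,0]},{"delta_pos":[0,0,0],"delta_rot":[0,0,0]},{"delta_pos":[0,0,0],"delta_rot":[0,0,0]}]' --grip 20 --grip_force 40

```text
clock: 16.7
eef_pos: [0.4784, -0.4045, 0.0948]
ee_rot: [[0.973, 0.231, 0.001], [0.231, -0.973, -0.002], [0.0, 0.002, -1.0]]
contact_force: [-0.4, 0.5, 3.7]
width: 0.424
grasp_force: 40.0
```

```bash
python3 -c "
from plan import *
from rig import read_camera
st();print('ft',np.round(s['ft_torque'],2))"
```

```text
t 16.7 p [ 0.4784 -0.4045  0.0948] port [-143.1 -495.3  -13.6] F [-0.4  0.5  3.7] w 39.8 g 40.0 q [-0.79  0.28  1.31 -0.    1.54  0.55]
ft [-0.01  0.19  0.  ]
```

>>> move_arm --moves '[{"delta_pos":[0,0,-5],"delta_rot":[0,0,0]},{"delta_pos":[0,0,-15],"delta_rot":[0,0,0]},{"delta_pos":[0,0,-30],"delta_rot":[0,0,0]},{"delta_pos":[0,0,-50],"delta_rot":[0,0,0]},{"delta_pos":[0,0,-75],"delta_rot":[0,0,0]},{"delta_pos":[0,0,-100],"delta_rot":[0,0,0]},{"delta_pos":[0,0,-125],"delta_rot":[0,0,0]},{"delta_pos":[0,0,-150],"delta_rot":[0,0,0]},{"delta_pos":[0,0,-175],"delta_rot":[0,0,0]},{"delta_pos":[0,0,-195],"delta_rot":[0,0,0]},{"delta_pos":[0,0,-210],"delta_rot":[0,0,0]},{"delta_pos":[0,0,-210],"delta_rot":[0,0,0]},{"delta_pos":[0,0,-210],"delta_rot":[0,0,0]}]'

```text
clock: 18.0
eef_pos: [0.4782, -0.4041, 0.3048]
ee_rot: [[0.973, 0.231, 0.001], [0.231, -0.973, -0.002], [0.0, 0.002, -1.0]]
contact_force: [0.3, -0.2, -2.3]
width: 0.418
grasp_force: 40.0
```

```bash
python3 -c "
from plan import *
st();print('ft',np.round(s['ft_torque'],2))
go(port([.003,0,.075+.0945]),Rf); print(port([.003,0,.075+.0945]))"
```

```text
t 18.0 p [ 0.4782 -0.4041  0.3048] port [ -51.3 -494.9  175.2] F [ 0.3 -0.2 -2.3] w 39.3 g 40.0 q [-0.79  0.27  0.91 -0.    1.95  0.55]
ft [-0.03  0.2   0.03]
dpos [130.0, -480.2, -19.7] drot [-0.034, 0.452, 0.159]
[0.4936008  0.09319942 0.32343988]
```

>>> move_arm --moves '[{"delta_pos":[4,-15,-2],"delta_rot":[0,0,0]},{"delta_pos":[11,-40,-5],"delta_rot":[-0.002,0.03,0.01]},{"delta_pos":[20,-72,-10],"delta_rot":[-0.005,0.06,0.02]},{"delta_pos":[28,-104,-14],"delta_rot":[-0.007,0.09,0.032]},{"delta_pos":[37,-136,-18],"delta_rot":[-0.009,0.12,0.042]},{"delta_pos":[45,-168,-20],"delta_rot":[-0.011,0.15,0.053]},{"delta_pos":[54,-200,-20],"delta_rot":[-0.014,0.18,0.063]},{"delta_pos":[63,-232,-20],"delta_rot":[-0.016,0.21,0.074]},{"delta_pos":[71,-264,-20],"delta_rot":[-0.018,0.24,0.084]},{"delta_pos":[80,-296,-20],"delta_rot":[-0.02,0.27,0.095]},{"delta_pos":[89,-328,-20],"delta_rot":[-0.023,0.3,0.105]},{"delta_pos":[97,-360,-20],"delta_rot":[-0.025,0.33,0.116]},{"delta_pos":[106,-392,-20],"delta_rot":[-0.027,0.36,0.127]},{"delta_pos":[115,-424,-20],"delta_rot":[-0.03,0.39,0.137]},{"delta_pos":[122,-450,-20],"delta_rot":[-0.032,0.42,0.148]},{"delta_pos":[127,-470,-20],"delta_rot":[-0.034,0.452,0.159]},{"delta_pos":[130,-480,-20],"delta_rot":[-0.034,0.452,0.159]},{"delta_pos":[130,-480,-20],"delta_rot":[-0.034,0.452,0.159]},{"delta_pos":[130,-480,-20],"delta_rot":[-0.034,0.452,0.159]}]'

```text
clock: 19.9
eef_pos: [0.4925, 0.0934, 0.3223]
ee_rot: [[0.898, 0.073, 0.434], [0.065, -0.997, 0.033], [0.435, -0.001, -0.9]]
contact_force: [-0.7, -0.2, -2.3]
width: 0.425
grasp_force: 40.0
```

```bash
python3 -c "
from plan import *
from rig import read_camera
st();print('R err',Ro.from_matrix(R.T@Rf).as_rotvec().round(3))
c=read_camera('scene');t=read_camera('top');pickle.dump({'scene':c,'top':t},open('c2.pkl','wb'))
# predicted rod outline corners in scene view (foot, big end top) 
f=lambda x,y,z:p+R@[x,y,.0945-z]
for nm,q in [('foot',[f(x,y,0) for x in(-.013,.013) for y in(-.0155,.0155)]),('ring side z37',[f(x,y,.037) for x in(-.013,.013) for y in(-.037,.037)]),('small end bottom',[f(x,y,.112) for x in(-.013,.013) for y in(-.02,.02)])]:
  print(nm,proj(c,np.array(q)).round(1).tolist(),proj(t,np.array(q)).round(1).tolist())
g=c['img'].astype(int); x0,y0=[int(v) for v in proj(c,f(0,0,.03))[0]];print(x0,y0)
for v in range(y0-16,y0+26,2):print(v,' '.join('%3d'%(g[v,u].mean()) + ('*' if g[v,u].max()-g[v,u].min()>35 else ' ') for u in range(x0-30,x0+32,2)))
"
```

```text
t 19.9 p [0.4925 0.0934 0.3223] port [  1.5   0.3 168.9] F [-0.7 -0.2 -2.3] w 39.9 g 40.0 q [ 0.07 -0.38  1.58  0.    1.5   1.57]
R err [-0.001  0.003  0.   ]
foot [[348.9, 256.5], [337.5, 250.5], [343.4, 260.8], [331.9, 254.6]] [[280.9, 227.0], [292.5, 226.4], [280.2, 217.9], [291.8, 217.3]]
ring side z37 [[361.2, 247.3], [333.4, 233.0], [355.8, 251.5], [327.7, 236.9]] [[272.2, 232.7], [300.4, 231.1], [271.3, 223.4], [299.8, 221.8]]
small end bottom [[363.5, 215.4], [348.0, 207.8], [358.1, 219.2], [342.3, 211.4]] [[277.3, 243.5], [293.3, 242.6], [276.5, 233.9], [292.5, 233.0]]
343 244
228 185* 187* 188* 185* 182* 180* 177* 180* 182* 185* 180* 158* 139  127  147  142  138  121  116  115  112   80   82  105* 104* 107* 113* 115* 115* 116* 109*
230 184* 185* 186* 188* 188* 185* 182* 178* 180* 176* 155* 130  122  122  129  138  165  164  141  117  107   76   89  107* 105* 105* 106* 109* 111* 113* 113*
232 182* 184* 184* 186* 187* 188* 186* 184* 170* 135  119  117  116  124  127  120  121  137  160  142  107  114   90  102* 108* 108* 106* 104* 104* 110* 113*
234 182* 184* 184* 185* 186* 1
[... 2131 characters left out ...]
127  116  111   83   87  116* 123* 125* 139* 179* 184* 177* 175*
262  20   17   24   28   48   63   62   48   44   44   51   57   68   75   77   83   83   86  112  116  103   84  103* 116* 118* 136* 181* 190* 190* 188* 181*
264  11   19   20   17   27   32   53   63   57   47   41   49   52   54   64   77   78   80  100  110   94  102  112* 113* 119* 167* 187* 190* 190* 190* 189*
266  36   31   22   22   23   16   17   34   51   65   58   47   46   48   49   62   70   77   78   84   83  101  122  117* 150* 180* 182* 184* 186* 190* 192*
268  48   47   42   31   15   16   15   16   19   31   56   66   55   44   45   49   51   60   73   77   77   78   87   97  119* 159* 178* 182* 184* 187* 186*
```

```bash
python3 -c "
from plan import *
d2=pickle.load(open('c2.pkl','rb'));t=d2['top'];g=t['img'].astype(int).mean(2)
print('     ',' '.join('%3d'%u for u in range(256,318,2)))
for v in range(196,240,2):print(v,' ',' '.join('%3d'%g[v,u] for u in range(256,318,2)))
print('port outline pred',proj(t,np.array([port([x,y,0]) for x in(-.036,.036) for y in (-.075,.075)])).round(1).tolist())
f=lambda x,y,z:p+R@[x,y,.0945-z]
print(proj(t,np.array([f(x,y,.052) for x in(-.013,.013) for y in (-.037,.037)])).round(1).tolist())
"
```

```text
256 258 260 262 264 266 268 270 272 274 276 278 280 282 284 286 288 290 292 294 296 298 300 302 304 306 308 310 312 314 316
196    62  69  68  66  71  76  81  86  83  83  84  84  86  85  89  88  89  87  87  86  86  86  87  80  77  71  70  69  65  64  64
198    80  86  86  86  85  86  83  78  76  71  71  68  66  64  65  56  53  50  51  46  44  43  44  40  41  39  41  39  38  38  40
200    80  53  49  47  46  44  42  42  41  38  39  37  39  38  39  39  39  43  41  45  43  45  46  46  51  50  54  56  60  49  39
202    97  40  38  41  42  44  45  46  50  52  55  59  60  60  61  61  63  62  64  64  66  66  66  67  69  67  67  67  68  58  39
204   109  43  43  55  56  58  57  59  68  68  69  69  70  68  68  68  69  70  68  68  69  68  70  68  68  68  68  67  69  58  37
206   107  42  43  56  58  59  60  65  73  74  73  72  73  73  72  73  71  73  73  73  72  73  72  72  68  67  66  68  67  61  38
208   104  43  41  54  60  64  65  74  74  74  74  74  74  74  74  73  74  74  73  74  73  73  74  74  73  70  69  68  68  64  37
210   105  50  38  55  62  64  72  75  74  75  74  75  76  75  77 
[... 1331 characters left out ...]
  62  59  57  56  57  57  57  57
232   113 112  81  81  79  79  80  81  94 103 103  99  82  71  81  78  74  71  64  80  82  82  77  50  46  45  45  43  44  45  43
234    88  84  67  67  61  62  59  58  74 102 100  82  73  59  59  60  60  66  66  72  71  69  59  44  41  43  42  40  42  42  43
236    56  56  57  54  52  53  53  54  58  75  86  71  68  46  42  41  46  67  66  64  68  54  50  51  53  55  55  55  54  54  56
238    66  66  66  65  62  65  67  72  69  58  58  64  70  62  56  60  66  75  69  60  71  62  59  60  59  57  59  59  60  59  60
port outline pred [[315.2, 223.5], [261.7, 226.5], [313.7, 199.1], [259.3, 202.2]]
[[272.1, 234.5], [300.7, 233.0], [271.3, 225.2], [300.0, 223.6]]
```

The ring's edges, u = 271 to 301 in the top image, match the prediction, so the rod is centred in the port (opening u = 261 to 314). I'll lower along the port axis with a small +x bias.

>>> move_arm --moves '[{"delta_pos":[2.5,0,3],"delta_rot":[0,0,0]},{"delta_pos":[2.5,0,10],"delta_rot":[0,0,0]},{"delta_pos":[2.5,0,20],"delta_rot":[0,0,0]},{"delta_pos":[2.5,0,31],"delta_rot":[0,0,0]},{"delta_pos":[2.5,0,42],"delta_rot":[0,0,0]},{"delta_pos":[2.5,0,53],"delta_rot":[0,0,0]},{"delta_pos":[2.5,0,64],"delta_rot":[0,0,0]},{"delta_pos":[2.5,0,75],"delta_rot":[0,0,0]},{"delta_pos":[2.5,0,85],"delta_rot":[0,0,0]},{"delta_pos":[2.5,0,94],"delta_rot":[0,0,0]},{"delta_pos":[2.5,0,100],"delta_rot":[0,0,0]},{"delta_pos":[2.5,0,100],"delta_rot":[0,0,0]}]'

```text
clock: 21.2
eef_pos: [0.5393, 0.0965, 0.2333]
ee_rot: [[0.898, 0.072, 0.434], [0.064, -0.997, 0.032], [0.436, -0.001, -0.9]]
contact_force: [-0.5, 1.1, -2.6]
width: 0.417
grasp_force: 40.0
```

```bash
python3 -c "
from plan import *
from rig import read_camera
st()
go(port([.004,0,-.140+.0945]),Rf)
t=read_camera('top');g=t['img'].astype(int).mean(2)
f=lambda x,y,z:p+R@[x,y,.0945-z]
print('ring top x+-:',proj(t,np.array([f(x,0,.074) for x in(-.013,.013)])).round(1).tolist(),'rim x+ inner:',proj(t,port([.036,0,0])).round(1).tolist())
print('     ',' '.join('%3d'%u for u in range(256,318,2)))
for v in range(196,236,2):print(v,' ',' '.join('%3d'%g[v,u] for u in range(256,318,2)))
"
```

```text
t 21.2 p [0.5393 0.0965 0.2333] port [ 4.6 -0.  68.4] F [-0.5  1.1 -2.6] w 39.2 g 40.0 q [ 0.07 -0.29  1.69  0.    1.29  1.57]
dpos [-0.3, 0.1, 113.9] drot [-0.001, 0.003, -0.001]
ring top x+-: [[287.1, 222.0], [286.4, 212.9]] rim x+ inner: [[286.5, 200.6]]
      256 258 260 262 264 266 268 270 272 274 276 278 280 282 284 286 288 290 292 294 296 298 300 302 304 306 308 310 312 314 316
196    62  69  67  66  70  76  80  85  82  82  83  83  85  85  89  88  89  87  87  86  86  85  86  79  76  72  69  70  66  64  63
198    80  86  85  85  84  84  84  76  75  71  73  68  66  64  64  56  54  48  48  45  44  42  43  39  41  39  40  38  39  38  39
200    80  50  49  47  44  44  43  40  41  39  37  38  39  38  39  37  38  38  40  39  41  40  43  43  45  46  52  56  60  48  39
202    97  40  38  40  41  43  44  46  51  51  55  58  58  57  52  54  54  54  53  55  55  56  55  55  57  56  66  68  68  56  37
204   109  41  42  53  56  55  59  59  67  69  69  68  68  63  60  61  62  60  62  61  59  63  64  57  56  57  65  67  68  58  38
206   106  41  41  56  57  59  59  66  72  73  74  72  73  75 
[... 1187 characters left out ...]
05  63  69  62  36  34  33  32  32  33  32  46  71
226   113 105  39  35  36  36  35  33  32  55  60  49  76  82  94  81  82  83  76  40  42  38  33  33  28  31  31  33  32  51  70
228   108 105  45  36  33  35  31  29  32  33  48  44  71  77  76  74  93  92  84  37  33  33  34  58  39  42  44  46  39  51  61
230   100 102  53  39  41  42  37  36  37  36  55  58  65  69  69  62  63  65  65  40  39  37  38  71  68  62  58  41  36  37  39
232    47  49  58  75  75  61  39  37  40  38  55  66  66  66  65  63  54  51  46  38  36  36  38  52  44  41  39  37  39  41  41
234    38  37  42  55  55  49  39  36  37  38  40  34  35  36  36  37  35  33  32  35  30  32  35  37  35  35  35  38  39  42  53
```

>>> move_arm --moves '[{"delta_pos":[0,0,4],"delta_rot":[0,0,0]},{"delta_pos":[0,0,12],"delta_rot":[0,0,0]},{"delta_pos":[0,0,22],"delta_rot":[0,0,0]},{"delta_pos":[0,0,32],"delta_rot":[0,0,0]},{"delta_pos":[0,0,42],"delta_rot":[0,0,0]},{"delta_pos":[0,0,52],"delta_rot":[0,0,0]},{"delta_pos":[0,0,60],"delta_rot":[0,0,0]},{"delta_pos":[0,0,65],"delta_rot":[0,0,0]},{"delta_pos":[0,0,65],"delta_rot":[0,0,0]}]'

```text
clock: 22.15
eef_pos: [0.5676, 0.0985, 0.1749]
ee_rot: [[0.898, 0.072, 0.434], [0.064, -0.997, 0.032], [0.436, -0.001, -0.9]]
contact_force: [0.9, -0.2, -2.5]
width: 0.422
grasp_force: 40.0
```

>>> move_arm --moves '[{"delta_pos":[0,0,4],"delta_rot":[0,0,0]},{"delta_pos":[0,0,10],"delta_rot":[0,0,0]},{"delta_pos":[0,0,16],"delta_rot":[0,0,0]},{"delta_pos":[0,0,22],"delta_rot":[0,0,0]},{"delta_pos":[0,0,28],"delta_rot":[0,0,0]},{"delta_pos":[0,0,34],"delta_rot":[0,0,0]},{"delta_pos":[0,0,40],"delta_rot":[0,0,0]},{"delta_pos":[0,0,45],"delta_rot":[0,0,0]},{"delta_pos":[0,0,49],"delta_rot":[0,0,0]},{"delta_pos":[0,0,49],"delta_rot":[0,0,0]}]'

```text
clock: 23.15
eef_pos: [0.589, 0.1001, 0.1312]
ee_rot: [[0.898, 0.072, 0.435], [0.064, -0.997, 0.032], [0.436, -0.001, -0.9]]
contact_force: [-0.2, -0.2, -1.8]
width: 0.421
grasp_force: 40.0
```

```bash
python3 -c "
from plan import *
st()
go(port([.004,0,-.158+.0945]),Rf)"
```

```text
t 23.15 p [0.589  0.1001 0.1312] port [  4.7   0.  -45.2] F [-0.2 -0.2 -1.8] w 39.5 g 40.0 q [ 0.07 -0.14  1.77  0.    1.06  1.57]
dpos [-0.6, 0.0, 18.3] drot [-0.001, 0.003, -0.001]
```

>>> move_arm --moves '[{"delta_pos":[0,0,2],"delta_rot":[0,0,0]},{"delta_pos":[0,0,5],"delta_rot":[0,0,0]},{"delta_pos":[0,0,8],"delta_rot":[0,0,0]},{"delta_pos":[0,0,11],"delta_rot":[0,0,0]},{"delta_pos":[0,0,13],"delta_rot":[0,0,0]},{"delta_pos":[0,0,15],"delta_rot":[0,0,0]},{"delta_pos":[0,0,15],"delta_rot":[0,0,0]}]'

```text
clock: 23.85
eef_pos: [0.5956, 0.1006, 0.1182]
ee_rot: [[0.897, 0.072, 0.436], [0.064, -0.997, 0.032], [0.437, -0.001, -0.9]]
contact_force: [-1.4, 0.3, -2.6]
width: 0.426
grasp_force: 40.0
```

>>> move_arm --moves '[{"delta_pos":[0,0,1],"delta_rot":[0,0,0]},{"delta_pos":[0,0,2],"delta_rot":[0,0,0]},{"delta_pos":[0,0,2.5],"delta_rot":[0,0,0]},{"delta_pos":[0,0,2.5],"delta_rot":[0,0,0]}]'

```text
clock: 24.25
eef_pos: [0.5968, 0.1007, 0.1163]
ee_rot: [[0.897, 0.072, 0.436], [0.064, -0.997, 0.032], [0.437, -0.001, -0.899]]
contact_force: [0.2, 0.3, -3.0]
width: 0.425
grasp_force: 40.0
```

>>> move_arm --moves '[{"delta_pos":[0,0,1],"delta_rot":[0,0,0]},{"delta_pos":[0,0,2],"delta_rot":[0,0,0]},{"delta_pos":[0,0,2],"delta_rot":[0,0,0]}]'

```text
clock: 24.55
eef_pos: [0.5978, 0.1009, 0.1156]
ee_rot: [[0.897, 0.072, 0.437], [0.064, -0.997, 0.033], [0.438, -0.001, -0.899]]
contact_force: [-3.5, -0.2, 2.5]
width: 0.428
grasp_force: 40.0
```

```bash
python3 -c "
from plan import *
st();print(s['ft_torque'])"
```

```text
t 24.55 p [0.5978 0.1009 0.1156] port [  5.7   0.1 -63.1] F [-3.5 -0.2  2.5] w 40.2 g 40.0 q [ 0.07 -0.11  1.77  0.    1.02  1.57]
[-0.16309675  1.03948318 -0.11793495]
```

Foot contact came at TCP port z = −63.1 mm, against −63.5 predicted. I'll shift 3 mm nearer the board, set the rod down again and release it.

>>> move_arm --moves '[{"delta_pos":[0,0,-2],"delta_rot":[0,0,0]},{"delta_pos":[-1,0,-3],"delta_rot":[0,0,0]},{"delta_pos":[-2.5,0,-3],"delta_rot":[0,0,0]},{"delta_pos":[-3.5,0,-3],"delta_rot":[0,0,0]},{"delta_pos":[-3.5,0,-2],"delta_rot":[0,0,0]},{"delta_pos":[-3.5,0,-1],"delta_rot":[0,0,0]},{"delta_pos":[-3.5,0,-0.5],"delta_rot":[0,0,0]},{"delta_pos":[-3.5,0,-0.5],"delta_rot":[0,0,0]}]'

```text
clock: 25.35
eef_pos: [0.5943, 0.1006, 0.1139]
ee_rot: [[0.897, 0.072, 0.436], [0.064, -0.997, 0.032], [0.437, -0.001, -0.899]]
contact_force: [-3.7, -1.7, 1.5]
width: 0.424
grasp_force: 40.0
```

```bash
python3 -c "
from plan import *
st();print(s['ft_torque'])"
```

```text
t 25.35 p [0.5943 0.1006 0.1139] port [  1.9   0.1 -63.1] F [-3.7 -1.7  1.5] w 39.8 g 40.0 q [ 0.07 -0.12  1.78  0.    1.02  1.57]
[-0.19428503  1.01949009 -0.05534961]
```

Standing on the plate with light contact. Releasing with a limited opening.

>>> move_arm --moves '[{"delta_pos":[0,0,0],"delta_rot":[0,0,0]},{"delta_pos":[0,0,0],"delta_rot":[0,0,0]},{"delta_pos":[0,0,0],"delta_rot":[0,0,0]},{"delta_pos":[0,0,0],"delta_rot":[0,0,0]},{"delta_pos":[0,0,0],"delta_rot":[0,0,0]},{"delta_pos":[0,0,0],"delta_rot":[0,0,0]},{"delta_pos":[0,0,0],"delta_rot":[0,0,0]}]' --grip 58

```text
clock: 26.05
eef_pos: [0.5944, 0.1005, 0.1136]
ee_rot: [[0.897, 0.072, 0.436], [0.064, -0.997, 0.032], [0.437, -0.001, -0.899]]
contact_force: [-0.2, 0.7, -0.1]
width: 0.619
grasp_force: 0.0
```

>>> move_arm --moves '[{"delta_pos":[0,0,-5],"delta_rot":[0,0,0]},{"delta_pos":[0,0,-15],"delta_rot":[0,0,0]},{"delta_pos":[0,0,-30],"delta_rot":[0,0,0]},{"delta_pos":[0,0,-45],"delta_rot":[0,0,0]},{"delta_pos":[0,0,-60],"delta_rot":[0,0,0]},{"delta_pos":[0,0,-75],"delta_rot":[0,0,0]},{"delta_pos":[0,0,-95],"delta_rot":[0,0,0]},{"delta_pos":[0,0,-115],"delta_rot":[0,0,0]},{"delta_pos":[0,0,-140],"delta_rot":[0,0,0]},{"delta_pos":[0,0,-160],"delta_rot":[0,0,0]},{"delta_pos":[0,0,-160],"delta_rot":[0,0,0]}]'

```text
clock: 27.15
eef_pos: [0.5255, 0.0955, 0.2631]
ee_rot: [[0.893, 0.072, 0.444], [0.064, -0.997, 0.033], [0.445, -0.001, -0.895]]
contact_force: [0.6, -0.1, 0.4]
width: 0.618
grasp_force: 0.0
```

```bash
python3 -c "
from plan import *
from rig import read_camera
st()
print('to above pull:');go(port([0,.1752,.100]),Rf)
t=read_camera('top');g=t['img'].astype(int).mean(2)
q=lambda x,z:proj(t,np.array([port([x,y,z]) for y in(-.02,.02)])).round(1).tolist()
print('rod top pred x-13,+13 upright:',q(-.013,-.008),q(.013,-.008))
print('     ',' '.join('%3d'%u for u in range(256,318,2)))
for v in range(196,236,2):print(v,' ',' '.join('%3d'%g[v,u] for u in range(256,318,2)))
"
```

```text
t 27.15 p [0.5255 0.0955 0.2631] port [  5.3   0.  101.2] F [ 0.6 -0.1  0.4] w 58.1 g 0.0 q [ 0.07 -0.33  1.66  0.    1.35  1.57]
to above pull:
dpos [-5.4, -175.2, 1.3] drot [-0.001, -0.008, -0.0]
rod top pred x-13,+13 upright: [[295.0, 215.9], [280.8, 216.7]] [[294.4, 207.1], [280.0, 207.9]]
      256 258 260 262 264 266 268 270 272 274 276 278 280 282 284 286 288 290 292 294 296 298 300 302 304 306 308 310 312 314 316
196    62  69  67  66  70  75  80  86  82  82  84  84  85  85  89  88  88  86  86  86  86  85  86  79  76  70  70  70  66  64  64
198    80  87  86  84  83  85  83  77  75  70  72  68  66  64  64  57  53  49  49  45  45  41  42  41  39  38  39  38  37  39  40
200    81  49  50  45  44  44  41  42  40  38  40  37  40  39  39  43  45  47  47  47  50  49  53  43  48  50  53  55  58  47  40
202    97  41  37  41  41  42  45  45  50  52  59  79  82  81  70  89  92  93  80  66  84  84  84  66  66  66  68  67  66  56  37
204   110  42  42  54  54  57  55  58  67  67  75  95  96  95  78  74  79  78  77  66  79  85  91  74  67  67  66  69  67  58  37
206   105  40  40  56  56
[... 1224 characters left out ...]
47  41  40  46  42  33  31  33  29  30  31  31  31
226   114 105  38  36  38  38  38  37  50  48  32  30  27  29  29  28  28  29  29  30  31  57  70  45  30  28  28  30  31  31  33
228   114 106  43  34  34  34  35  52  61  42  31  29  30  30  30  31  32  32  32  35  36  59  73  52  42  41  44  51  51  54  58
230   113 109  57  46  50  52  56  61  61  39  48  51  50  50  45  45  50  53  56  55  52  55  58  51  47  55  57  54  56  63  74
232   111 105  73  77  70  72  65  52  58  36  52  56  55  52  46  47  49  51  51  48  46  32  31  32  31  45  41  42  43  55  71
234    88  78  61  54  33  34  32  33  52  33  39  43  42  40  41  40  40  40  42  44  43  34  34  36  36  56  57  47  38  45  56
```

The rod top is at u = 281–295, v = 210–219. That is about 8 mm down-slope of upright, so it is leaning gently on the board. Next I'll go to the pull and close the hatch.

>>> move_arm --moves '[{"delta_pos":[-5,-15,0],"delta_rot":[0,-0.008,0]},{"delta_pos":[-5,-45,0],"delta_rot":[0,-0.008,0]},{"delta_pos":[-5,-80,0],"delta_rot":[0,-0.008,0]},{"delta_pos":[-5,-115,0],"delta_rot":[0,-0.008,0]},{"delta_pos":[-5,-145,0],"delta_rot":[0,-0.008,0]},{"delta_pos":[-5,-165,0],"delta_rot":[0,-0.008,0]},{"delta_pos":[-5,-175,0],"delta_rot":[0,-0.008,0]},{"delta_pos":[-5,-175,0],"delta_rot":[0,-0.008,0]},{"delta_pos":[-5,-175,0],"delta_rot":[0,-0.008,0]}]' --grip 58

```text
clock: 28.1
eef_pos: [0.5075, 0.2689, 0.2546]
ee_rot: [[0.901, 0.072, 0.428], [0.065, -0.997, 0.031], [0.429, 0.0, -0.903]]
contact_force: [0.5, -0.3, -0.8]
width: 0.614
grasp_force: 0.0
```

```bash
python3 -c "
from plan import *
st()
go(port([0,.1752,-.0075]),Rf)"
```

```text
t 28.1 p [0.5075 0.2689 0.2546] port [ -3.3 174.2  96. ] F [ 0.5 -0.3 -0.8] w 57.7 g 0.0 q [ 0.51 -0.18  1.56 -0.19  1.36  2.01]
dpos [4.4, -1.0, 103.5] drot [0.0, 0.01, -0.0]
```

>>> move_arm --moves '[{"delta_pos":[2,-1,8],"delta_rot":[0,0.005,0]},{"delta_pos":[3,-1,22],"delta_rot":[0,0.005,0]},{"delta_pos":[3,-1,36],"delta_rot":[0,0.005,0]},{"delta_pos":[3,-1,50],"delta_rot":[0,0.005,0]},{"delta_pos":[3,-1,64],"delta_rot":[0,0.005,0]},{"delta_pos":[3,-1,76],"delta_rot":[0,0.005,0]},{"delta_pos":[3,-1,88],"delta_rot":[0,0.005,0]},{"delta_pos":[3,-1,97],"delta_rot":[0,0.005,0]},{"delta_pos":[3,-1,102],"delta_rot":[0,0.005,0]},{"delta_pos":[3,-1,102],"delta_rot":[0,0.005,0]}]'

```text
clock: 29.1
eef_pos: [0.5538, 0.2739, 0.1636]
ee_rot: [[0.899, 0.072, 0.432], [0.065, -0.997, 0.032], [0.434, -0.001, -0.901]]
contact_force: [0.4, -0.7, 0.9]
width: 0.622
grasp_force: 0.0
```

>>> move_arm --moves '[{"delta_pos":[0,0,0],"delta_rot":[0,0,0]},{"delta_pos":[0,0,0],"delta_rot":[0,0,0]},{"delta_pos":[0,0,0],"delta_rot":[0,0,0]},{"delta_pos":[0,0,0],"delta_rot":[0,0,0]},{"delta_pos":[0,0,0],"delta_rot":[0,0,0]},{"delta_pos":[0,0,0],"delta_rot":[0,0,0]},{"delta_pos":[0,0,0],"delta_rot":[0,0,0]},{"delta_pos":[0,0,0],"delta_rot":[0,0,0]}]' --grip 0 --grip_force 20

```text
clock: 29.9
eef_pos: [0.554, 0.2733, 0.1648]
ee_rot: [[0.898, 0.072, 0.434], [0.064, -0.997, 0.031], [0.435, 0.0, -0.901]]
contact_force: [-0.8, -4.2, 1.4]
width: 0.169
grasp_force: 20.0
```

```bash
python3 -c "
from plan import *
st();go(port([0,0,-.0075]),Rf)"
```

```text
t 29.9 p [0.554  0.2733 0.1648] port [ -0.7 175.3  -5.1] F [-0.8 -4.2  1.4] w 15.8 g 20.0 q [ 0.47 -0.07  1.64 -0.18  1.16  2.01]
dpos [0.8, 175.3, 2.4] drot [0.0, 0.004, -0.0]
```

>>> move_arm --moves '[{"delta_pos":[0,4,0],"delta_rot":[0,0,0]},{"delta_pos":[0,12,0],"delta_rot":[0,0,0]},{"delta_pos":[0,23,0],"delta_rot":[0,0,0]},{"delta_pos":[0,35,0],"delta_rot":[0,0,0]},{"delta_pos":[0,47,0],"delta_rot":[0,0,0]},{"delta_pos":[0,59,0],"delta_rot":[0,0,0]},{"delta_pos":[0,71,0],"delta_rot":[0,0,0]},{"delta_pos":[0,83,0],"delta_rot":[0,0,0]},{"delta_pos":[0,95,0],"delta_rot":[0,0,0]},{"delta_pos":[0,107,0],"delta_rot":[0,0,0]},{"delta_pos":[0,119,0],"delta_rot":[0,0,0]},{"delta_pos":[0,131,0],"delta_rot":[0,0,0]},{"delta_pos":[0,143,0],"delta_rot":[0,0,0]},{"delta_pos":[0,154,0],"delta_rot":[0,0,0]},{"delta_pos":[0,163,0],"delta_rot":[0,0,0]},{"delta_pos":[0,169,0],"delta_rot":[0,0,0]},{"delta_pos":[0,173,0],"delta_rot":[0,0,0]},{"delta_pos":[0,175.5,0],"delta_rot":[0,0,0]},{"delta_pos":[0,176.5,0],"delta_rot":[0,0,0]},{"delta_pos":[0,176.5,0],"delta_rot":[0,0,0]}]'

```text
clock: 31.9
eef_pos: [0.5674, 0.0989, 0.1649]
ee_rot: [[0.897, 0.073, 0.435], [0.063, -0.997, 0.036], [0.437, -0.004, -0.9]]
contact_force: [6.4, 7.3, -1.5]
width: 0.167
grasp_force: 20.0
```

```bash
python3 -c "
from plan import *
st()"
```

```text
t 31.9 p [0.5674 0.0989 0.1649] port [-0.   0.4 -5.5] F [ 6.4  7.3 -1.5] w 15.7 g 20.0 q [ 0.07 -0.21  1.76  0.    1.14  1.57]
```

The hatch is shut against its stop: port y = 0.4 mm, 7 N reaction. I'll release and withdraw.

>>> move_arm --moves '[{"delta_pos":[0,-1,0],"delta_rot":[0,0,0]},{"delta_pos":[0,-1,0],"delta_rot":[0,0,0]},{"delta_pos":[0,-1,0],"delta_rot":[0,0,0]},{"delta_pos":[0,-1,0],"delta_rot":[0,0,0]},{"delta_pos":[0,-1,0],"delta_rot":[0,0,0]},{"delta_pos":[0,-1,0],"delta_rot":[0,0,0]},{"delta_pos":[0,-1,-10],"delta_rot":[0,0,0]},{"delta_pos":[0,-1,-30],"delta_rot":[0,0,0]},{"delta_pos":[0,-1,-55],"delta_rot":[0,0,0]},{"delta_pos":[0,-1,-80],"delta_rot":[0,0,0]},{"delta_pos":[0,-1,-110],"delta_rot":[0,0,0]},{"delta_pos":[0,-1,-140],"delta_rot":[0,0,0]},{"delta_pos":[0,-1,-140],"delta_rot":[0,0,0]},{"delta_pos":[0,-1,-140],"delta_rot":[0,0,0]}]' --grip 50

```text
clock: 33.3
eef_pos: [0.5059, 0.0945, 0.2914]
ee_rot: [[0.897, 0.072, 0.435], [0.064, -0.997, 0.032], [0.436, -0.001, -0.9]]
contact_force: [-0.1, 0.3, -0.8]
width: 0.53
grasp_force: 0.0
```

```bash
python3 -c "
from plan import *
from rig import read_camera
st()
c=read_camera('top');im=c['img'].astype(int).mean(2)
print([(k,int(im[int(round(v)),int(round(u))])) for k in range(-110,130,6) for u,v in proj(c,port([.035,k/1000,.008]))])"
```

```text
t 33.3 p [0.5059 0.0945 0.2914] port [1.000e-01 4.000e-01 1.352e+02] F [-0.1  0.3 -0.8] w 49.8 g 0.0 q [ 0.07 -0.36  1.62 -0.    1.43  1.57]
[(-110, 87), (-104, 91), (-98, 93), (-92, 100), (-86, 114), (-80, 114), (-74, 114), (-68, 114), (-62, 114), (-56, 113), (-50, 113), (-44, 113), (-38, 112), (-32, 112), (-26, 111), (-20, 112), (-14, 111), (-8, 110), (-2, 110), (4, 111), (10, 111), (16, 110), (22, 112), (28, 111), (34, 112), (40, 113), (46, 112), (52, 113), (58, 113), (64, 113), (70, 113), (76, 113), (82, 112), (88, 106), (94, 90), (100, 91), (106, 91), (112, 90), (118, 90), (124, 91)]
```

The cover spans −91 to +91 mm, so the hatch is shut, and the gripper is clear. Handing in.

```bash
python3 -c "
from rig import bot
print(bot.sign_off())"
```

```text
the job is handed in; nothing more can be done
None
```

The job is handed in, with no verdict returned: the hatch was opened to its stop, the long rod lowered through the port and left leaning on the rest, and the hatch shut again, by about 33 s of the 72 s allowed.

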